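Strip the clamped pulley stack and lay its parts out

ROBOT

A 6-joint arm with a two-finger parallel gripper is mounted at the origin on the work surface. World frame = base frame: x ahead of the robot, y to its left, z up, the work surface at z = 0. Lengths are in mm, angles in rad, forces in N, time in s.
With the tool pointing down it reaches from about 350 to 975 mm from the base axis. Payload 7.1 kg.
Tool frame: the origin (TCP) lies on the centre line of the jaws, within the pads' length; the fingertips stand 8 mm ahead of it and the grasp point (between the pads) lies 11 mm behind it; z points along the fingers, x is the direction in which the jaws open and shut, and the axes are right-handed (so a half turn about z gives the same grasp; the last joint's range is limited). The gripper opens to 88 mm and grips with 3 to 60 N. Pads are 20 mm wide; open, the fingers measure 115 mm over their backs; the gripper's body (75 mm by 178 mm) begins 61 mm behind the grasp point.
Start: joints at [1.133, 0.423, 1.63, -0, 1.089, -0.019], TCP at [254.133, 570.983, 230.675] pointing down, gripper open.
Joint ranges: [-3, 3], [-0.9, 2.11], [0.09, 2.58], [-1.31, 4.45], [0.11, 2.69], [-2.54, 2.54]. Speed limits (rad/s): [2.39, 2.39, 3.01, 3.14, 3.14, 3.14].

INTERFACE

Orientations are given as a rotation vector (axis times angle).
In Python, from workcell import ctrl gives the robot as it stands.
- The arm moves only by the shell command python3 -m handwheel 'ROWS'. ROWS is JSON, a list of rows, each a list of 3 entries, a list of its own where there are three numbers: the turn, a rotation vector about the tool's x, y, z in rad, then the shift along the tool's x, y, z in mm, then the opening, from 0 (shut) to 1 (fully open). In form: [[[ax, ay, az], [tx, ty, tz], jaw], ...]. A call has exactly 10 rows; each row shifts and turns the pose as measured when the row begins, along the tool's axes as they then stand; what a row does not reach is not made up. A row lasts 1/12 s, in which the tool goes at most 41.7 mm and 7.16 degrees, less where a joint would pass 70% of its speed; a pose out of reach is approached as far as the arm can. A call with a gripper value outside its range is refused whole. The fingers move at their own pace and stop on an object; the grip force is fixed at half the most. Time passes only in rows, so rows that do not move let the fingers close, or fill a call up. It gives the time, the measured TCP pose, the force and the opening at its end, in the units of the state.
- ctrl.get_obs(): the state, without advancing time (a new reading comes with each control period).
- ctrl.get_image(name): name is "scene" or "top"; returns a dict with "pixels" (480x640x3 uint8, red, green, blue), "camera_matrix" (3x3 intrinsics, pixels), "rvec" (rotation vector, rad) and "tvec" (3), from world to camera coordinates, as OpenCV has them. Camera axes: x right, y down, z forward; pixel columns grow to the right and rows downward; lengths in mm; the calibration is good to about 2 mm. A picture is of the moment at which its call begins. There is no depth.
- ctrl.close_job(): hands the job in, once; it reports no verdict.
Trained networks look in a picture, given as the dict that the camera call returned (one of the last four; its "shot" number tells which), for a name from the list of things; names that differ only in an ending like _2 or _b are one class to them, and where a whole thing is asked for, a point or a joint stands for the part that bears it (a point fixed in the world has none). Each returns a list of dicts, best first, with "score" (0 to 1); they miss things now and then, are a little off and sometimes report something else, mostly with a low value. They report only what shows in the picture. A call takes as long as a camera call. They do not tell look-alikes from the thing itself.
- ctrl.look_for(picture, query): "position" ([x, y, z] in mm, in the coordinates of the camera as it stood for that picture, good to about 4 mm: the middle of the surface that is visible of it).
- ctrl.spot_point(picture, query): "position" ([x, y, z] in mm, in the coordinates of the camera as it stood for that picture, good to about 4 mm: a listed point, or the origin of a listed thing).
The state is a dict: "t": time; "qpos": joint angles; "qvel": joint speeds; "joint_torque": joint torques, N m; "ee_pos": TCP position; "orientation": TCP orientation; "ft_force": force on the tool from outside, world axes, zero at the start; "moment": the same for the moment, N m; "width": finger opening in mm.
Only numpy, scipy, OpenCV 4.12 (cv2) and the standard library are available. Lean on these libraries where they do the work, as an engineer would, in place of code of your own. Each camera call takes 0.05 s, during which the arm holds its last target.

TASK

Take the stack on the clamping fixture apart from the top down and lay each part flat, same way up as it is now, in the middle of the pale silhouette of its own shape: first the nut, then the pulley, then the square flange. Only when these are laid out and the base plate is bare, lift the hold-down bar by its knob until it stands about upright and leave it up, then take out the base plate and lay it on its silhouette. Square the flange and the base plate up with their silhouettes.

Things in the scene. Friction and masses are not known exactly. Their poses are not given: they have to be found in the camera images.
- nut: Plain steel hexagon nut, 30 mm across flats, 34.6 mm across corners, 18 mm high, about 70 g: top of the stack. Origin: centre of its underside; z up; two of its flats face along its y axis (+y and -y), the others every 60 degrees.
- pulley: Aluminium V-belt pulley, round, 48 mm diameter, 26 mm high, axis upright, groove round the middle (rims 6 mm high at top and bottom), dark bore seen on top; about 110 g. Second in the stack, under the nut. Origin: centre of its underside; z up.
- flange: Grey square flange block 58 x 58 x 20 mm high with four dark bolt holes near the corners, about 250 g. Third in the stack, under the pulley; it lies on the base plate, near the plate's robot-side end. Origin: centre of its underside; z up; x and y along its sides.
- plate: Bare aluminium base plate 150 x 60 x 16 mm thick, 360 g, under the flange. Origin: centre of underside; x along its length (+x away from the robot), y across, z up. Lies loose on two cross bars (40 to 60 mm from its middle) 14 mm above a fixed base 190 x 150 mm; locating pins 3 mm off its sides, 57 to 71 mm from the middle, and a stop at the far end, all below its top. Robot-side end open.
- bar (a joint): Hinge angle of the hold-down bar, rad: 0 down, 2 mm above the plate, 45 mm beyond its middle; 1.57 upright; 1.75 the stop. Stiff: stays where left, about 4 N at the knob lift it. Grey bar 16 mm wide, 10 mm thick. The level hinge axis runs along the plate's x, 105 mm beside (bar's +y) and 35 mm below the knob's centre when down; the knob swings up and over to the hinge side.
- bar_knob (a point): Centre of the black barrel knob, a level cylinder 22 mm in diameter and 28 mm long, its flat ends facing along the plate, on a 10 mm stem on the free end of the hold-down bar; 82 mm above the bench when the bar is down. Its frame turns with the bar: with the bar down x is along the plate (and the knob's axis), +y points along the bar to its hinge, z up.
- mat_hex: Fixed black rubber mat 90 x 90 mm, 6 mm thick, flat on the bench, with a pale silhouette of a hexagon, 46 mm across flats in its middle. Origin: centre of the mat's underside; z up. Place of the nut.
- mat_round: Fixed black rubber mat 90 x 90 mm, 6 mm thick, flat on the bench, with a pale silhouette of a disc, 64 mm diameter in its middle. Origin: centre of the mat's underside; z up. Place of the pulley.
- mat_square: Fixed black rubber mat 90 x 90 mm, 6 mm thick, flat on the bench, with a pale silhouette of a square, 74 mm wide in its middle. Origin: centre of the mat's underside; z up. x and y along its sides. Place of the flange.
- mat_long: Fixed black rubber mat 180 x 92 mm, 6 mm thick, flat on the bench, with a pale silhouette of a long rectangle, 166 x 76 mm in its middle. Origin: centre of the mat's underside; z up. x along its length. Place of the base plate, long side along the mat's, either end first.
Not all that is in view belongs to the job. Leave any blue or orange look-alike of the pulley alone.

How it is judged:
By the outcome, as a careful person would: the job done as asked, in the order asked, and still so for the second after the job is handed in, with the robot touching nothing.
It also fails if it takes over 144 s, if anything falls off the work surface, if the arm or the gripper's body presses on something with over 40 N, if the wrist force passes 120 N, or if a joint passes its speed limit or range.

## Working session

There is one attempt and no reset: what is moved stays moved. The work goes in short steps, Python scripts to look and compute and a shell command to move; the robot and the scene stay as the last step left them, time stands still between calls to the robot, and variables do not carry over. Pictures are saved under pics/ and viewed, and the job is handed in when it is done.

```bash
ls; mkdir -p pics
cat > h.py <<'E'
import numpy as np, cv2
from workcell import ctrl
def shot(cam,fn=None):
    im=ctrl.get_image(cam)
    if fn: cv2.imwrite('pics/'+fn,np.asarray(im['pixels'])[:,:,::-1])
    return im
def c2w(im,p):
    R=cv2.Rodrigues(np.array(im['rvec'],float))[0]; return R.T@(np.array(p,float)-np.array(im['tvec'],float).ravel())
def w2p(im,p):
    q,_=cv2.projectPoints(np.array(p,float).reshape(-1,3),np.array(im['rvec'],float),np.array(im['tvec'],float),np.array(im['camera_matrix'],float),None); return q.reshape(-1,2)
def p2w(im,uv,z):
    K=np.array(im['camera_matrix'],float);R=cv2.Rodrigues(np.array(im['rvec'],float))[0];t=np.array(im['tvec'],float).ravel()
    c=-R.T@t; uv=np.array(uv,float).reshape(-1,2); d=(R.T@np.linalg.inv(K)@np.c_[uv,np.ones(len(uv))].T).T
    return c+d*((z-c[2])/d[:,2])[:,None]
E
python3 - <<'E'
from h import *
np.set_printoptions(precision=1,suppress=True)
for cam in ['top','scene']:
    im=shot(cam,cam+'0.png'); print(cam,'cam at',c2w(im,[0,0,0]))
    for n in ['nut','pulley','flange','plate','bar','bar_knob','mat_hex','mat_round','mat_square','mat_long']:
        for f in ('spot_point',) if n!='bar' else ('look_for',):
            for r in getattr(ctrl,f)(im,n)[:3]: print(n,round(r['score'],2),c2w(im,r['position']),w2p(im,c2w(im,r['position']))[0])
o=ctrl.get_obs();print(o)
E
```

```text
pics
top cam at [ 421.3   21.  1219.5]
nut 0.76 [532.8 -24.2  90.2] [316.  227.9]
nut 0.4 [ 453.7 -244.6    3.9] [425.6 274.7]
pulley 0.92 [488.4 123.9   0.2] [238.  253.3]
pulley 0.87 [529.6 -25.   57.8] [315.7 231.3]
pulley 0.82 [408.   51.    4.6] [274.3 295.3]
flange 0.95 [532.  -25.9  43.7] [315.9 230.7]
plate 0.97 [568.5 -20.   26.8] [312.8 212.6]
plate 0.15 [533.4 -23.1  90. ] [315.4 227.6]
bar 0.71 [610.1 -31.5  52.2] [319.7 189.4]
bar 0.18 [615.9 262.   10.2] [168.4 186.3]
bar_knob 0.68 [613.8 -68.4  82.7] [340.5 185.2]
mat_hex 0.61 [ 617.5 -264.7    1.9] [435.7 192.5]
mat_round 0.77 [613.9 262.2   1.2] [169.2 188. ]
mat_round 0.57 [616.7 -70.8  84.9] [341.9 183.5]
mat_square 0.88 [449.  249.    3.8] [172.6 272.2]
mat_square 0.44 [531.6 -25.1  43.7] [315.5 230.9]
mat_long 0.63 [ 455.3 -242.3    5.2] [424.6 273.9]
scene cam at [ 967.9 -364.6  514.1]
nut 0.94 [532.5 -21.2  83.1] [301.3 246.4]
pulley 0.81 [393.3 -74.9  -4.2] [226.1 262.9]
pulley 0.79 [490.5 131.7   2.1] [353.5 236. ]
pulley 0.76 [407.7  56.6  -2.9] [291.9 234.8]
flange 0.92 [529.  -20.8  39.5] [301.  267.7]
plate 0.58 [569.7 -19.2  23.8] [319.6 288.3]
bar 0.7 [618.9 -53.6  46.1] [324.5 306.1]
bar_knob 0.76 [615.7 -73.2  79.9] [311.6 293.6]
mat_hex 0.77 [ 613.1 -258.    -2.3] [196.4 412.8]
mat_hex 0.44 [619.6 265.8   0.5] [458.2 238.4]
mat_round 0.74 [617.3 261.3   0.1] [455.6 239. ]
mat_round 0.68 [ 611.9 -260.    -0.5] [194.2 412.3]
mat_square 0.55 [452.5 251.4  -0.4] [383.  204.1]
mat_long 0.83 [ 461.  -240.4   -2.2] [152.9 334.7]
{'t': 1.1, 'qpos': array([ 1.1,  0.4,  1.6, -0. ,  1.1, -0. ]), 'qvel': array([ 0.,  0., -0., -0., -0., -0.]), 'joint_torque': array([  0. , -54.5, -27.4,   0.1,   0. ,   0. ]), 'ee_pos': array([254.1, 571. , 230.7]), 'orientation': array([2.6, 1.7, 0. ]), 'ft_force': array([-0.1, -0.4,  0.3]), 'moment': array([-0.,  0.,  0.]), 'width': 87.79808424969671}
```

View pics/top0.png

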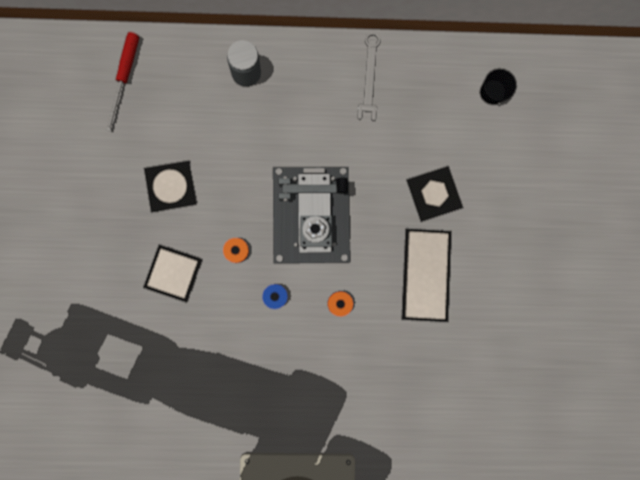

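View pics/scene0.png

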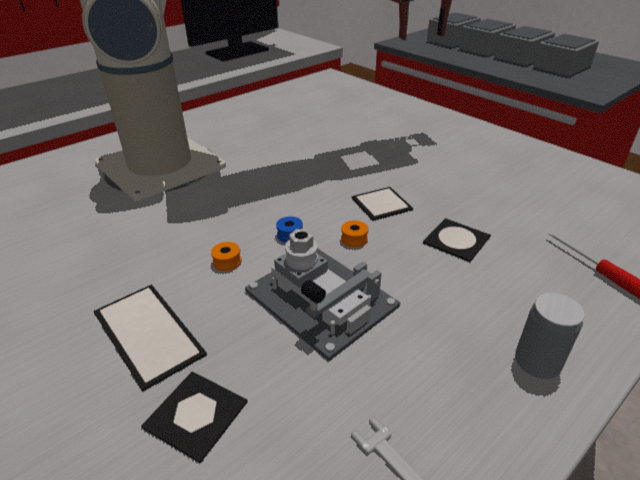

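Top picture: stack at about (315,229), bar across at y≈188 with the knob at (342,185). The mats are round (170,186), square (173,273), hex (435,193) and long (427,275). The look-alikes are at (236,250), (275,296) and (341,303). Next I measure the outlines.

```bash
cat > mats.py <<'E'
from h import *
np.set_printoptions(precision=2,suppress=True)
im=shot('top'); px=np.asarray(im['pixels']); g=px.max(2).astype(int)
for n,(u,v),L in [('round',(170,186),90),('square',(173,273),90),('hex',(435,193),90),('long',(427,275),180)]:
    m=(g>175).astype(np.uint8) if 0 else None
    box=np.zeros(g.shape,np.uint8); r=34 if L==90 else 58; box[v-r:v+r,u-r:u+r]=1
    dark=((g<60)&(box>0)).astype(np.uint8)
    nl,lab,st,ce=cv2.connectedComponentsWithStats(dark); k=1+np.argmax(st[1:,4])
    c=max(cv2.findContours((lab==k).astype(np.uint8),cv2.RETR_EXTERNAL,cv2.CHAIN_APPROX_NONE)[0],key=cv2.contourArea)
    w=p2w(im,c.reshape(-1,2),6)[:,:2].astype(np.float32)
    print(n,cv2.minAreaRect(w))
    # pale inside
    hull=cv2.fillPoly(np.zeros(g.shape,np.uint8),[c],1)
    pale=((g>120)&(hull>0)).astype(np.uint8)
    c2=max(cv2.findContours(pale,cv2.RETR_EXTERNAL,cv2.CHAIN_APPROX_NONE)[0],key=cv2.contourArea)
    w2=p2w(im,c2.reshape(-1,2),6)[:,:2].astype(np.float32)
    ys,xs=np.nonzero(pale); print('   pale',cv2.minAreaRect(w2),'centroid',p2w(im,[[xs.mean(),ys.mean()]],6)[0])
cv2.imwrite('pics/z0.png',cv2.resize(px[150:280,260:365,::-1],None,fx=4.6,fy=4.6,interpolation=cv2.INTER_CUBIC))
im=shot('scene'); px=np.asarray(im['pixels'])
cv2.imwrite('pics/z1.png',cv2.resize(px[215:360,235:410,::-1],None,fx=4,fy=4,interpolation=cv2.INTER_CUBIC))
E
python3 mats.py
```

```text
round ((617.6070556640625, 259.7700500488281), (86.80672454833984, 88.79977416992188), 11.593123435974121)
   pale ((617.27880859375, 260.7733459472656), (63.24775695800781, 64.23269653320312), 1.4187735319137573) centroid [617.77 261.2    6.  ]
square ((447.5798645019531, 248.3356170654297), (88.61346435546875, 87.35115051269531), 72.11192321777344)
   pale ((447.5152282714844, 249.79734802246094), (75.16473388671875, 75.65528106689453), 72.26211547851562) centroid [447.39 249.81   6.  ]
hex ((615.1909790039062, -260.72686767578125), (86.55803680419922, 87.34502410888672), 19.544099807739258)
   pale ((616.2653198242188, -261.7368469238281), (46.14942169189453, 51.38578796386719), 45.73686981201172) centroid [ 615.72 -261.36    6.  ]
long ((454.1425476074219, -245.5413055419922), (89.73744201660156, 176.50714111328125), 87.9804916381836)
   pale ((453.8617858886719, -245.9099884033203), (77.14140319824219, 167.40231323242188), 88.0030746459961) centroid [ 453.17 -246.01    6.  ]
```

View pics/z0.png

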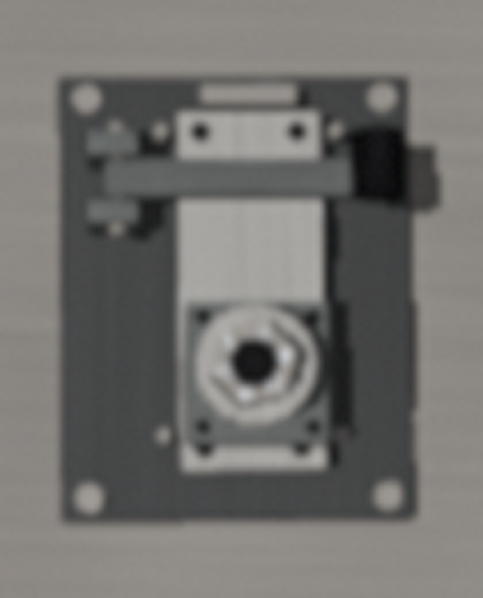

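View pics/z1.png

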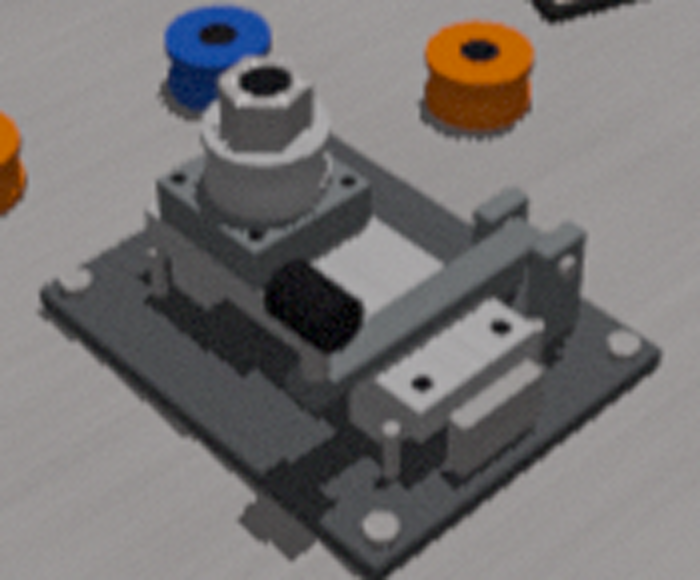

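```bash
cat > ov.py <<'E'
from h import *
import sys
np.set_printoptions(precision=2,suppress=True)
def rect(cx,cy,yaw,L,W,z):
    c,s=np.cos(yaw),np.sin(yaw); a=np.array([[1,1],[-1,1],[-1,-1],[1,-1]])*[L/2,W/2]
    return np.c_[cx+a[:,0]*c-a[:,1]*s,cy+a[:,0]*s+a[:,1]*c,[z]*4]
def ngon(cx,cy,yaw,R,z,n=6):
    t=yaw+np.arange(n)*2*np.pi/n; return np.c_[cx+R*np.cos(t),cy+R*np.sin(t),[z]*n]
def draw(im,polys,box,f,fn):
    u0,v0,u1,v1=box; px=np.asarray(im['pixels'])[v0:v1,u0:u1,::-1]
    o=cv2.resize(px,None,fx=f,fy=f,interpolation=cv2.INTER_CUBIC)
    for p,col in polys:
        q=(w2p(im,p)-[u0,v0]+.5)*f-.5
        cv2.polylines(o,[np.round(q).astype(int).reshape(-1,1,2)],True,col,1,cv2.LINE_AA)
    cv2.imwrite('pics/'+fn,o)
E
cat > a.py <<'E'
from ov import *
im=shot('top')
def Z(x,y): return [260+(x+.5)/4.6-.5,150+(y+.5)/4.6-.5]
for z,pts in [(42,[(177,110),(319,110),(328,471),(182,471)]),(12,[(60,78),(406,77),(415,519),(64,521)]),(62,[(187,304),(331,303),(332,440),(190,443)])]:
    w=p2w(im,[Z(*p) for p in pts],z)[:,:2]; print(z,cv2.minAreaRect(w.astype(np.float32)),w.mean(0), 'yaw',np.degrees(np.arctan2(*(w[0]+w[1]-w[2]-w[3])[::-1])),np.degrees(np.arctan2(*(w[0]+w[3]-w[1]-w[2])[::-1]))-90)
print('knob',p2w(im,[Z(378,165)],82), 'nut bore',p2w(im,[Z(254,362)],106),p2w(im,[Z(258,362)],88))
sc=shot('scene')
print('nut sc',p2w(sc,[[235+265.5/4-.5,215+80/4]],106))
E
python3 a.py
```

```text
42 ((566.8021240234375, -22.59008026123047), (151.25967407226562, 60.2337532043457), 1.9423632621765137) [566.86 -22.32] yaw 2.1439378110913214 1.2932745487461688
12 ((567.0137329101562, -17.203025817871094), (189.9791259765625, 148.25892639160156), 1.854586124420166) [567.09 -17.12] yaw 1.9007478308077344 1.5362548583908477
62 ((530.780029296875, -25.912193298339844), (56.69664001464844, 58.68359375), 2.3709757328033447) [530.6  -25.66] yaw 1.853041921489735 2.0449166422295093
knob [[613.5  -70.83  82.  ]] nut bore [[530.47 -21.45 106.  ]] [[532.27 -23.73  88.  ]]
nut sc [[534.78 -22.92 106.  ]]
```

```bash
cat > b.py <<'E'
from ov import *
y=np.radians(1.85); G=(0,255,0);Rr=(0,0,255);B=(255,120,0);Y=(0,255,255)
P=[(rect(566.9,-22.4,y,150,60,42),G),(rect(567,-17.2,y,190,150,12),B),(rect(530.8,-25.3,y,58,58,62),Rr),(ngon(531.5,-23.5,0,24,88,40),Y)]
N=[(ngon(531,-22.5,np.radians(a),17.32,106),c) for a,c in ((0,G),)]
draw(shot('top'),P,(260,150,365,280),4.6,'o0.png');draw(shot('scene'),P,(235,215,410,360),4,'o1.png')
draw(shot('top'),[],(290,205,340,255),12,'n0.png');draw(shot('scene'),[],(270,215,330,275),10,'n1.png')
E
python3 b.py
```

```text
(no output)
```

View pics/o0.png

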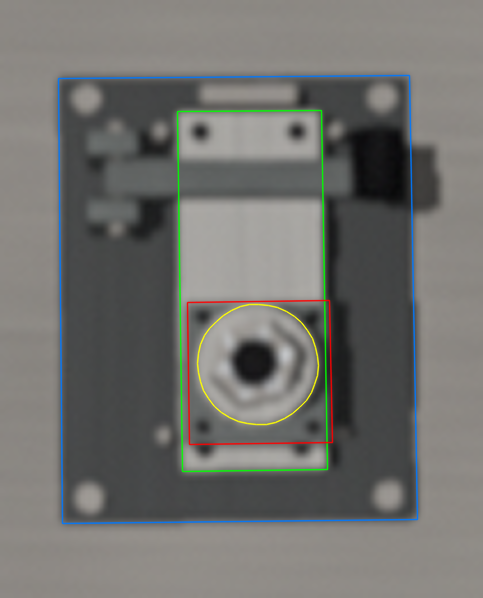

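View pics/o1.png

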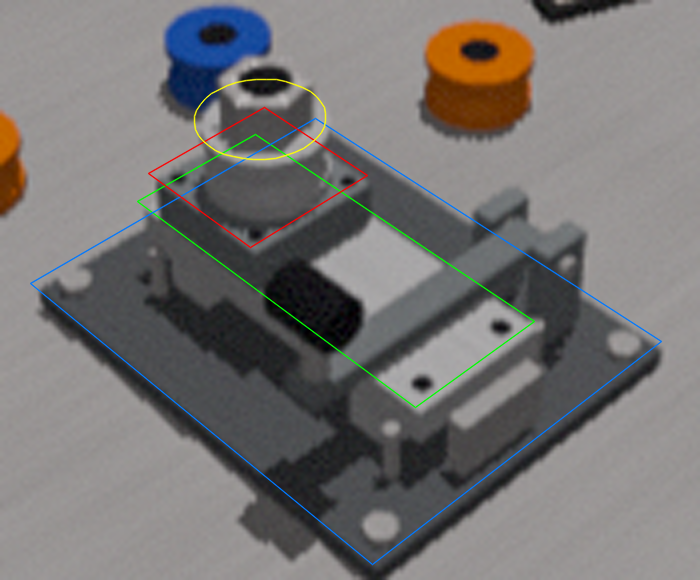

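View pics/n0.png

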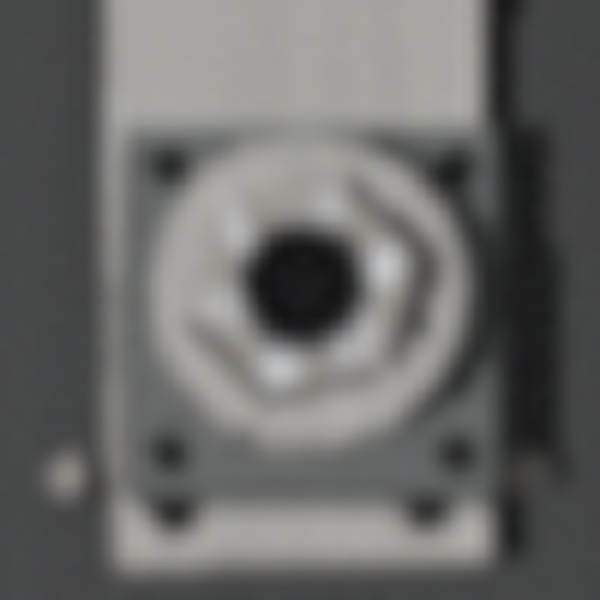

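View pics/n1.png

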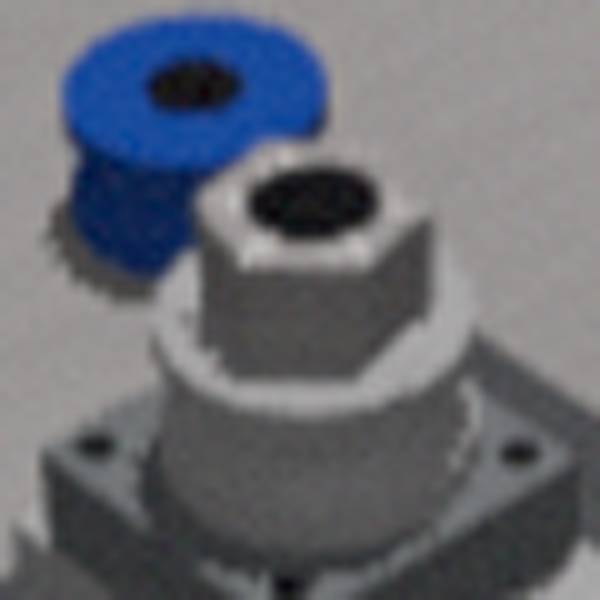

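```bash
cat > c.py <<'E'
from ov import *
im=shot('scene')
U=lambda x,y:[270+(x+.5)/10-.5,215+(y+.5)/10-.5]
w=p2w(im,[U(235,380),U(357,377),U(430,320)],88);print(w)
for i in (0,1):
    d=w[i+1]-w[i];print(np.hypot(*d[:2]),np.degrees(np.arctan2(d[1],d[0])))
it=shot('top')
G=(0,255,0);R=(0,0,255)
for cen in [(531.3,-22.6)]:
  draw(it,[(ngon(*cen,np.radians(a),17.32,z),c) for a,c in ((18,G),(0,R)) for z in (106,)],(290,205,340,255),12,'n2.png')
  draw(im,[(ngon(cen[0]+3,cen[1]-1,np.radians(a),17.32,z),c) for a,c in ((18,G),(0,R)) for z in (88,106)],(270,215,330,275),10,'n3.png')
E
python3 c.py
```

```text
[[540.49 -43.02  88.  ]
 [551.71 -29.71  88.  ]
 [548.73 -13.34  88.  ]]
17.41003592579899 49.87034518810361
16.633675089932318 100.32001587865717
```

View pics/n2.png

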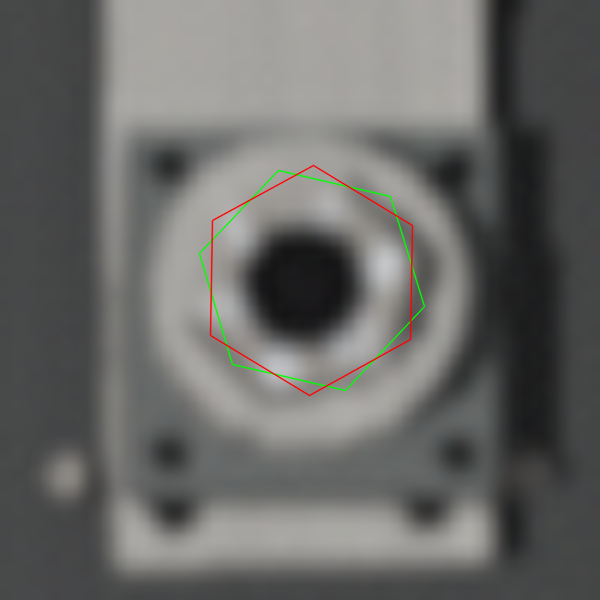

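View pics/n3.png

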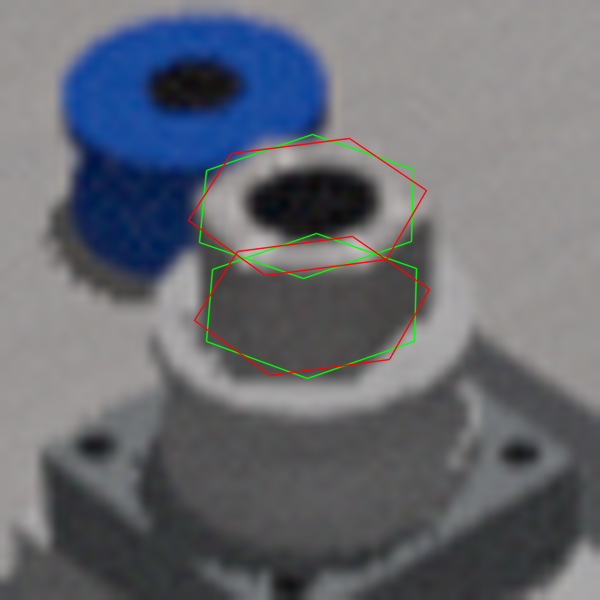

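```bash
cat > plan.py <<'E'
import sys
from h import *
from scipy.spatial.transform import Rotation as Ro
np.set_printoptions(precision=4,suppress=True)
# usage: plan.py x y z yawdeg  -> turn in current tool axes (rad), then shift in the tool axes after the turn
x,y,z,yaw=map(float,sys.argv[1:5]); o=ctrl.get_obs()
R=Ro.from_rotvec(o['orientation'])
T=Ro.from_euler('z',yaw,degrees=True)*Ro.from_euler('x',180,degrees=True)
p=np.array(o['ee_pos'])
print('t',round(o['t'],2),'pos',p,'yaw',np.degrees(np.arctan2(*R.as_matrix()[:2,0][::-1])),'w',round(o['width'],1),'F',o['ft_force'])
print('q',o['qpos'])
print('turn',(R.inv()*T).as_rotvec(),'shift after',T.inv().apply(np.array([x,y,z])-p),'before',R.inv().apply(np.array([x,y,z])-p))
E
python3 plan.py 532 -23 180 75
```

```text
t 1.6 pos [254.119  570.9806 230.6725] yaw 66.00570094198159 w 87.8 F [ 0.2863  0.1926 -0.0447]
q [ 1.133   0.4231  1.6299 -0.      1.0886 -0.019 ]
turn [ 0.     0.    -0.157] shift after [-501.8203  422.1459   50.6725] before [-429.6527  495.407    50.6849]
```

```bash
python3 -m handwheel '[[[0,0,-0.0785],[0,0,0],1],[[0,0,-0.0785],[0,0,0],1],[[0,0,0],[-30,25,3],1],[[0,0,0],[-30,25,3],1],[[0,0,0],[-30,25,3],1],[[0,0,0],[-30,25,3],1],[[0,0,0],[-30,25,3],1],[[0,0,0],[-30,25,3],1],[[0,0,0],[-30,25,3],1],[[0,0,0],[-30,25,3],1]]'; python3 plan.py 532 -23 180 75
```

```text
t: 2.43
ee_pos: [390.2, 286.0, 206.0]
orientation: [-2.47, -1.935, -0.012]
ft_force: [0.6, 0.8, -0.1]
width: 87.8
t 2.43 pos [390.1739 286.0323 206.0336] yaw 76.15058851836532 w 87.8 F [ 0.6229  0.8339 -0.1416]
q [ 0.6054  0.2469  1.961   0.0051  0.9261 -0.7267]
turn [ 0.0019 -0.0084  0.0201] shift after [-261.795   216.977    26.0336] before [-266.3089  211.6294   24.207 ]
```

```bash
python3 -m handwheel '[[[0,0,0.02],[-30,25,3],1],[[0,0,0],[-30,25,3],1],[[0,0,0],[-30,25,3],1],[[0,0,0],[-30,25,3],1],[[0,0,0],[-30,25,3],1],[[0,0,0],[-30,25,3],1],[[0,0,0],[-30,25,3],1],[[0,0,0],[-30,25,2],1],[[0,0,0],[-15,12,0],1],[[0,0,0],[0,0,0],1]]'; python3 plan.py 532 -23 180 75
```

```text
t: 3.27
ee_pos: [538.0, -36.9, 182.5]
orientation: [2.497, 1.904, 0.023]
ft_force: [1.0, 0.4, -0.2]
width: 87.7
t 3.27 pos [537.9843 -36.8587 182.5439] yaw 74.65741331200182 w 87.7 F [ 0.9782  0.4282 -0.2006]
q [-0.0956  0.3575  1.8651  0.0116  0.9074 -1.4056]
turn [ 0.0099 -0.011  -0.006 ] shift after [11.8376 -9.3672  2.5439] before [11.7528 -9.4638  2.5797]
```

```bash
python3 -m handwheel '[[[0.01,-0.011,-0.006],[11.8,-9.4,2.5],1],[[0,0,0],[0,0,15],1],[[0,0,0],[0,0,15],1],[[0,0,0],[0,0,5],1],[[0,0,0],[0,0,0],1],[[0,0,0],[0,0,0],1],[[0,0,0],[0,0,0],1],[[0,0,0],[0,0,0],1],[[0,0,0],[0,0,0],1],[[0,0,0],[0,0,0],1]]'; python3 plan.py 532 -23 99.5 75
python3 - <<'E'
from ov import *
im=shot('scene'); draw(im,[],(200,140,400,290),4,'g0.png')
im=shot('top'); draw(im,[],(240,150,390,270),5,'g1.png')
E
```

```text
t: 4.1
ee_pos: [532.5, -20.4, 147.1]
orientation: [2.493, 1.908, 0.005]
ft_force: [0.1, 0.1, 0.0]
width: 88.1
t 4.1 pos [532.5329 -20.4173 147.0631] yaw 74.85147713427006 w 88.1 F [0.0954 0.061  0.0399]
q [-0.061   0.4055  1.8953  0.0008  0.8374 -1.3679]
turn [ 0.0032 -0.0012 -0.0026] shift after [-2.6327  0.1537 47.5631] before [-2.6916  0.01   47.56  ]
```

View pics/g0.png

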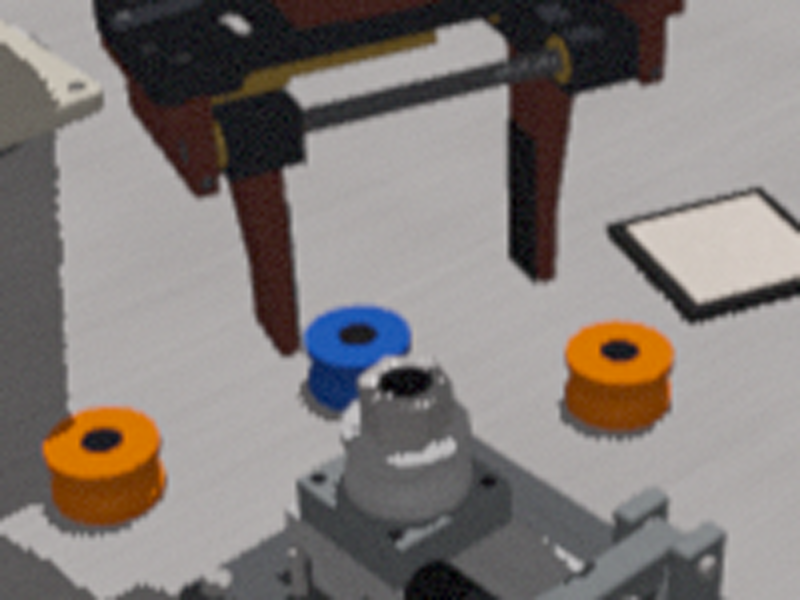

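View pics/g1.png

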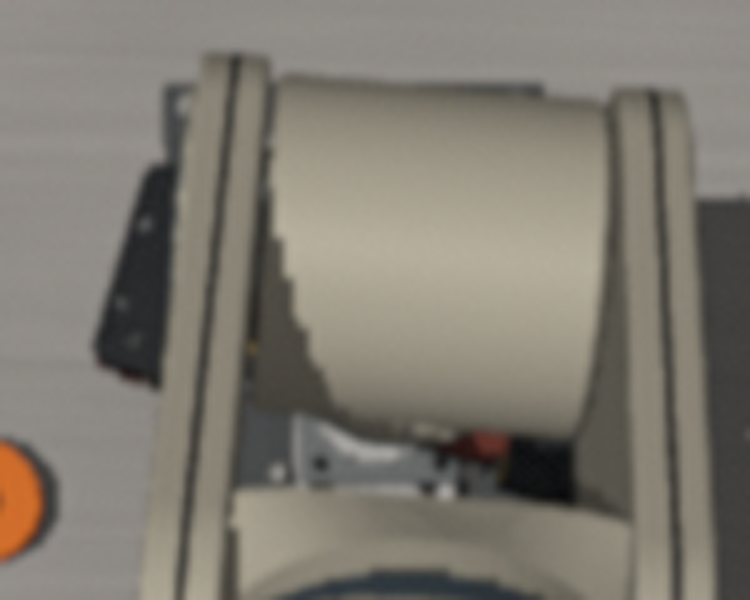

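```bash
cat > d.py <<'E'
from ov import *
from scipy.spatial.transform import Rotation as Ro
o=ctrl.get_obs();R=Ro.from_rotvec(o['orientation']);p=o['ee_pos']
im=shot('scene');P=[]
for s in (1,-1):
    q=p+R.apply([[s*a,b,8] for a,b in ((44,10),(44,-10),(57.5,-10),(57.5,10))]); P.append((q,(0,255,0)))
draw(im,P,(200,140,400,290),4,'g2.png')
E
python3 d.py
```

```text
(no output)
```

View pics/g2.png

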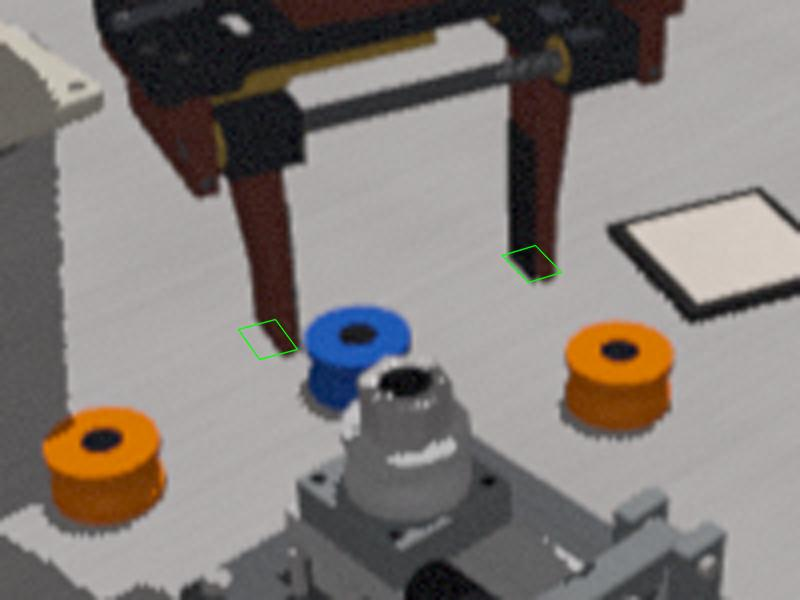

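```bash
python3 -m handwheel '[[[0.003,-0.001,-0.003],[-2,1,10],1],[[0,0,0],[0,0,15],1],[[0,0,0],[0,0,12],1],[[0,0,0],[0,0,6],1],[[0,0,0],[0,0,3],1],[[0,0,0],[0,0,0],0],[[0,0,0],[0,0,0],0],[[0,0,0],[0,0,0],0],[[0,0,0],[0,0,0],0],[[0,0,0],[0,0,0],0]]'; python3 plan.py 533 -22.8 99.5 75
```

```text
t: 5.08
ee_pos: [534.0, -23.9, 98.1]
orientation: [2.491, 1.912, 0.002]
ft_force: [-0.4, 0.0, 0.2]
width: 57.9
t 5.08 pos [534.0243 -23.9224  98.0686] yaw 75.02500622144005 w 57.9 F [-0.378   0.0054  0.2437]
q [-0.067   0.4878  1.9129 -0.      0.7395 -1.3764]
turn [ 0.0014 -0.0002  0.0004] shift after [ 0.8191 -1.2799 -1.4314] before [ 0.82   -1.2776 -1.4329]
```

```bash
python3 -m handwheel '[[[0,0,0],[0,0,0],0],[[0,0,0],[0,0,0],0],[[0,0,0],[0,0,0],0],[[0,0,0],[0,0,0],0],[[0,0,0],[0,0,0],0],[[0,0,0],[0,0,0],0],[[0,0,0],[0,0,0],0],[[0,0,0],[0,0,0],0],[[0,0,0],[0,0,-3],0],[[0,0,0],[0,0,-5],0]]'; python3 plan.py 618 -262 160 75;python3 d.py
```

```text
t: 5.92
ee_pos: [533.9, -23.8, 106.9]
orientation: [2.491, 1.913, 0.002]
ft_force: [-0.2, -0.2, -0.9]
width: 29.6
t 5.92 pos [533.9445 -23.8168 106.8538] yaw 75.04019483691386 w 29.6 F [-0.1707 -0.1919 -0.9066]
q [-0.0668  0.4728  1.91   -0.0001  0.757  -1.3765]
turn [ 0.0017 -0.0003  0.0007] shift after [-208.3122  142.8377  -53.1462] before [-208.3963  142.7823  -52.9649]
```

View pics/g2.png

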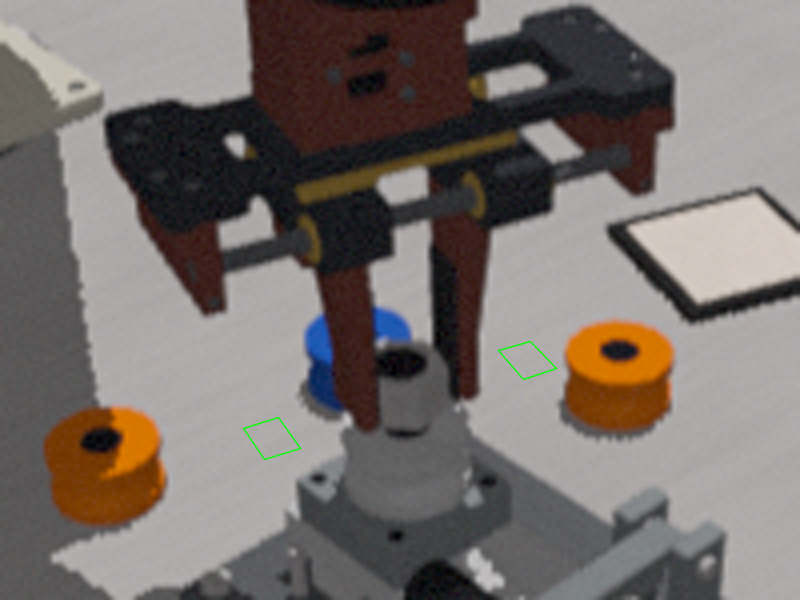

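```bash
python3 - <<'E'
from ov import *
im=shot('scene'); print(p2w(im,[[200+402/4,140+363/4]],106+8.8))
E
python3 -m handwheel '[[[0,0,0],[0,0,-30],0],[[0,0,0],[-16,11,-20],0],[[0,0,0],[-27,18.5,-3],0],[[0,0,0],[-32,22,0],0],[[0,0,0],[-32,22,0],0],[[0,0,0],[-32,22,0],0],[[0,0,0],[-32,22,0],0],[[0,0,0],[-25,17,0],0],[[0,0,0],[-12,8,0],0],[[0,0,0],[0,0,0],0]]'; python3 plan.py 618 -262 160 75
```

```text
[[535.97 -24.19 114.8 ]]
t: 6.85
ee_pos: [622.0, -272.1, 165.8]
orientation: [2.482, 1.915, 0.005]
ft_force: [0.4, 0.0, -0.1]
width: 29.7
t 6.85 pos [ 622.0431 -272.0771  165.769 ] yaw 75.3138277986805 w 29.7 F [ 0.3628  0.0048 -0.06  ]
q [-0.4298  0.5694  1.5507 -0.0002  1.0143 -1.7442]
turn [0.0071 0.0014 0.0055] shift after [ 8.6873 -6.5134  5.769 ] before [ 8.7309 -6.5063  5.711 ]
```

```bash
cat > smat.py <<'E'
from h import *
np.set_printoptions(precision=1,suppress=True)
im=shot('scene','s_m.png'); px=np.asarray(im['pixels']);g=px.min(2).astype(int)
g=cv2.GaussianBlur(px.min(2),(3,3),0)
for n,x,y in [('hex',617,-262),('round',619,261),('square',449,250),('long',455,-246)]:
    u,v=w2p(im,[x,y,6])[0]
    m=(g>155).astype(np.uint8); nl,lab,st,ce=cv2.connectedComponentsWithStats(m,connectivity=4)
    k=lab[int(round(v)),int(round(u))]
    if k==0: print(n,'not pale at',u,v,g[int(v),int(u)]);continue
    c=max(cv2.findContours((lab==k).astype(np.uint8),cv2.RETR_EXTERNAL,cv2.CHAIN_APPROX_NONE)[0],key=cv2.contourArea)
    w=p2w(im,c.reshape(-1,2),6)[:,:2].astype(np.float32); M=cv2.moments(w.reshape(-1,1,2))
    print(n,st[k,4],'centroid',np.array([M['m10']/M['m00'],M['m01']/M['m00']]),'rect',cv2.minAreaRect(w))
E
python3 smat.py
```

```text
hex 1051 centroid [ 615.4 -260.3] rect ((615.061279296875, -260.57061767578125), (47.592674255371094, 44.80622482299805), 19.435392379760742)
round 566 centroid [619.6 260.4] rect ((619.8209838867188, 260.06109619140625), (60.54878616333008, 55.948570251464844), 47.60008239746094)
square 701 centroid [449.9 249.4] rect ((449.8369140625, 249.6534423828125), (70.9041519165039, 70.73696899414062), 71.56820678710938)
long not pale at 145.9647763020511 330.4018958146274 71
```

```bash
python3 plan.py 614.3 -260.6 40 75; python3 -m handwheel '[[[0.007,0.0014,0.0055],[8,-9,6],0],[[0,0,0],[0,0,20],0],[[0,0,0],[0,0,30],0],[[0,0,0],[0,0,30],0],[[0,0,0],[0,0,20],0],[[0,0,0],[0,0,10],0],[[0,0,0],[0,0,4],0],[[0,0,0],[0,0,0],0],[[0,0,0],[0,0,0],0],[[0,0,0],[0,0,0],0]]'; python3 plan.py 614.3 -260.6 17 75
```

```text
t 6.9 pos [ 621.4635 -270.8     165.5848] yaw 75.33118229121199 w 29.6 F [-0.3592  0.3605 -0.8541]
q [-0.4285  0.5686  1.5527  0.0001  1.0141 -1.7434]
turn [0.0061 0.001  0.0058] shift after [  7.9984  -9.5593 125.5848] before [  8.1775 -10.2837 125.516 ]
t: 7.73
ee_pos: [608.6, -243.6, 42.6]
orientation: [-2.479, -1.916, 0.003]
ft_force: [-0.7, 0.2, 0.2]
width: 29.6
t 7.73 pos [ 608.5795 -243.561    42.6243] yaw 75.39187866883192 w 29.6 F [-0.7021  0.2083  0.2432]
q [-0.4     0.7092  1.6393  0.0036  0.8012 -1.7184]
turn [-0.0077 -0.0037  0.0069] shift after [-14.9779   9.9356  25.6243] before [-15.1415  10.0292  25.4914]
```

```bash
python3 -m handwheel '[[[-0.008,-0.004,0.007],[-15,10,0],0],[[0,0,0],[0,0,0],0],[[0,0,0],[0,0,0],0],[[0,0,0],[0,0,10],0],[[0,0,0],[0,0,6],0],[[0,0,0],[0,0,4],0],[[0,0,0],[0,0,2],0],[[0,0,0],[0,0,0],0],[[0,0,0],[0,0,0],0],[[0,0,0],[0,0,0],0]]'; python3 plan.py 614.3 -260.6 17 75
```

```text
t: 8.57
ee_pos: [617.5, -263.6, 22.4]
orientation: [2.488, 1.906, 0.005]
ft_force: [-0.0, -0.1, -0.7]
width: 29.8
t 8.57 pos [ 617.4627 -263.5534   22.4286] yaw 74.89979963047793 w 29.8 F [-0.0256 -0.0571 -0.7029]
q [-0.421   0.7508  1.6137 -0.0006  0.7693 -1.7278]
turn [ 0.0076  0.0016 -0.0017] shift after [ 2.0341 -3.8193  5.4286] before [ 2.0363 -3.8641  5.396 ]
```

```bash
python3 -m handwheel '[[[0.007,0.0016,-0.002],[2,-3.8,0],0],[[0,0,0],[0,0,0],0],[[0,0,0],[0,0,2],0],[[0,0,0],[0,0,2],0],[[0,0,0],[0,0,1],0],[[0,0,0],[0,0,0],0],[[0,0,0],[0,0,0],0],[[0,0,0],[0,0,0],0],[[0,0,0],[0,0,0],0],[[0,0,0],[0,0,0],0]]'; python3 plan.py 614.3 -260.6 17 75
python3 - <<'E'
from ov import *
im=shot('scene'); draw(im,[],(120,330,280,470),4,'p0.png')
E
```

```text
t: 9.4
ee_pos: [614.7, -260.3, 19.9]
orientation: [2.49, 1.913, 0.001]
ft_force: [-0.8, 0.6, -0.8]
width: 29.8
t 9.4 pos [ 614.7256 -260.3175   19.8539] yaw 75.0605586832335 w 29.8 F [-0.8495  0.6398 -0.7594]
q [-0.4184  0.7526  1.6185  0.0001  0.7689 -1.7285]
turn [0.0015 0.0002 0.0011] shift after [-0.383  -0.3379  2.8539] before [-0.3821 -0.3427  2.8535]
```

View pics/p0.png

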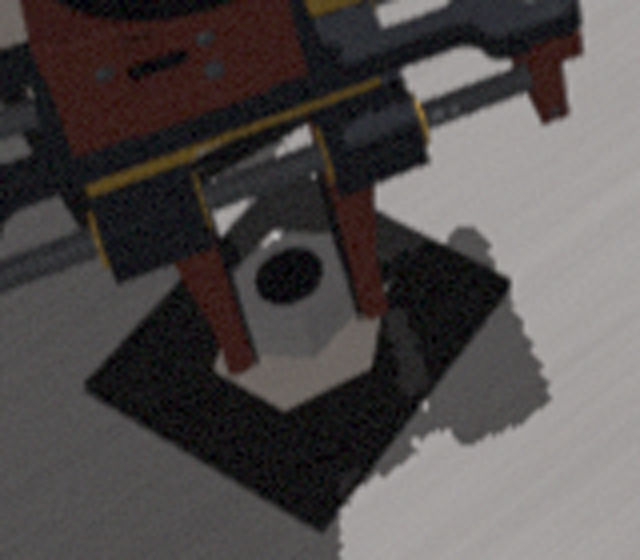

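Run:
```python
from ov import *
im=shot('scene'); print(p2w(im,[[120+289/4,330+276/4]],27.8))
```

```text
[[ 614.37 -258.55   27.8 ]]
```

```bash
python3 -m handwheel '[[[0,0,0],[-1.2,1.3,0],0],[[0,0,0],[0,0,1],0],[[0,0,0],[0,0,1],0],[[0,0,0],[0,0,1],0],[[0,0,0],[0,0,0.7],0],[[0,0,0],[0,0,0],0],[[0,0,0],[0,0,0],0],[[0,0,0],[0,0,0],0],[[0,0,0],[0,0,0],0],[[0,0,0],[0,0,0],0]]'; python3 plan.py 614.3 -260.6 17 75
```

```text
t: 10.33
ee_pos: [616.0, -262.3, 19.4]
orientation: [2.491, 1.913, 0.001]
ft_force: [-0.5, 1.4, 2.3]
width: 29.8
t 10.33 pos [ 616.0493 -262.2787   19.4253] yaw 75.04123882698939 w 29.8 F [-0.5477  1.3722  2.2974]
q [-0.4204  0.7555  1.6131  0.0003  0.7722 -1.7303]
turn [ 0.0008 -0.0001  0.0007] shift after [ 1.1687 -2.1242  2.4253] before [ 1.17   -2.1253  2.4237]
```

```bash
python3 -m handwheel '[[[0,0,0],[0,0,1],0],[[0,0,0],[0,0,1],0],[[0,0,0],[0,0,1],0],[[0,0,0],[0,0,1],0],[[0,0,0],[0,0,1],0],[[0,0,0],[0,0,0],0],[[0,0,0],[0,0,0],0],[[0,0,0],[0,0,0],0],[[0,0,0],[0,0,0],0],[[0,0,0],[0,0,0],0]]'; python3 plan.py 614.3 -260.6 17 75
python3 - <<'E'
from ov import *
im=shot('scene'); draw(im,[],(120,330,280,470),4,'p1.png')
E
```

```text
t: 11.17
ee_pos: [616.2, -262.4, 19.4]
orientation: [2.492, 1.913, 0.0]
ft_force: [-0.7, 0.1, 3.4]
width: 29.9
t 11.17 pos [ 616.2115 -262.3868   19.4011] yaw 75.04629931161176 w 29.9 F [-0.7293  0.1044  3.3679]
q [-0.4204  0.756   1.6121  0.0002  0.7734 -1.7304]
turn [ 0.0001 -0.0001  0.0008] shift after [ 1.2311 -2.3088  2.4011] before [ 1.2327 -2.3081  2.4011]
```

View pics/p1.png

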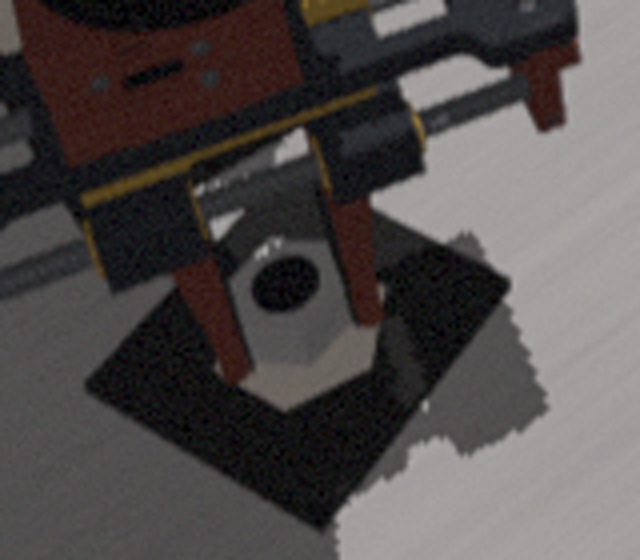

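```bash
python3 -m handwheel '[[[0,0,0],[0,0,2],0],[[0,0,0],[0,0,2],0],[[0,0,0],[0,0,2],0],[[0,0,0],[0,0,2],0],[[0,0,0],[0,0,2],0],[[0,0,0],[0,0,2],0],[[0,0,0],[0,0,2],0],[[0,0,0],[0,0,2],0],[[0,0,0],[0,0,2],0],[[0,0,0],[0,0,2],0]]'; python3 plan.py 614.3 -260.6 17 75
```

```text
t: 12.05
ee_pos: [616.3, -262.4, 19.3]
orientation: [-2.49, -1.912, 0.002]
ft_force: [-6.3, 3.1, 18.1]
width: 29.5
t 12.05 pos [ 616.2665 -262.4243   19.3137] yaw 75.05417823504266 w 29.5 F [-6.2675  3.1458 18.0555]
q [-0.4203  0.7569  1.6102 -0.      0.7768 -1.7302]
turn [-0.0023 -0.0003  0.0009] shift after [ 1.2532 -2.3717  2.3137] before [ 1.2546 -2.3652  2.3195]
```

```bash
python3 -m handwheel '[[[0,0,0],[0,0,-0.5],0.5],[[0,0,0],[0,0,0],0.6],[[0,0,0],[0,0,0],0.6],[[0,0,0],[0,0,0],0.6],[[0,0,0],[0,0,-10],0.7],[[0,0,0],[0,0,-30],0.7],[[0,0,0],[0,0,-30],0.7],[[0,0,0],[0,0,-30],0.8],[[0,0,0],[0,0,-20],0.8],[[0,0,0],[0,0,0],0.8]]'; python3 plan.py 533 -24 150 91
python3 - <<'E'
from ov import *
im=shot('scene'); draw(im,[],(120,330,280,470),4,'p2.png')
print([ (c2w(im,r['position']),r['score']) for r in ctrl.spot_point(im,'nut')[:2]])
E
```

```text
t: 12.88
ee_pos: [615.0, -261.9, 143.7]
orientation: [-2.486, -1.909, 0.006]
ft_force: [1.9, 0.2, 0.3]
width: 70.1
t 12.88 pos [ 615.0275 -261.8571  143.6658] yaw 75.05805796273569 w 70.1 F [1.8869 0.2227 0.2674]
q [-0.4203  0.5881  1.5767 -0.      0.9852 -1.7303]
turn [-0.008  -0.0024 -0.2782] shift after [239.2524 -77.8639  -6.3342] before [ 208.6727 -140.6282   -4.9031]
[(array([ 614.11, -263.15,    3.96]), 0.61), (array([446.57, 254.69,   0.67]), 0.6)]
```

View pics/p2.png

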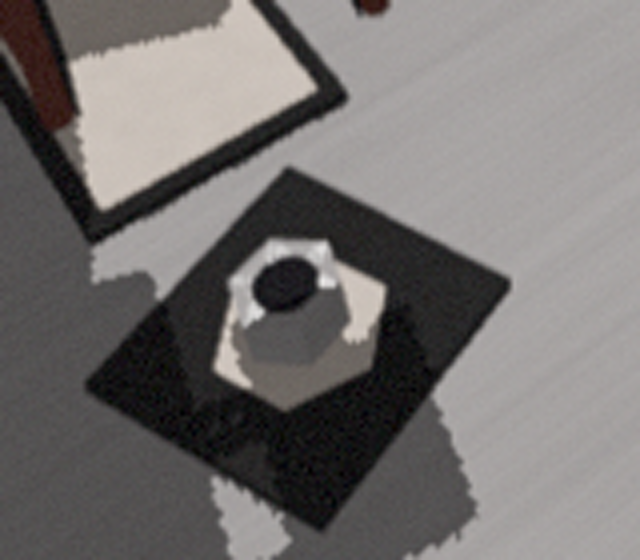

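Run:
```python
from ov import *
im=shot('scene'); print(p2w(im,[[120+286.5/4-.4,330+285/4-.4]],24))
draw(im,[(ngon(615.4,-260.8,np.radians(15+30),17.32,z),(0,255,0)) for z in (6,24)]+[(ngon(615.4,-260.8,np.radians(20+30),26.5,6),(0,0,255))],(120,330,280,470),4,'p3.png')
```

```text
[[ 613.03 -259.89   24.  ]]
```

View pics/p3.png

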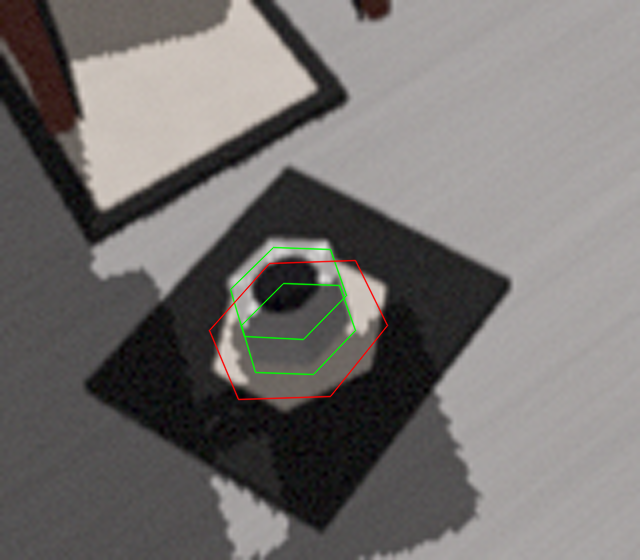

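```bash
python3 -m handwheel '[[[-0.008,-0.0024,-0.1],[0,0,-2],1],[[0,0,-0.1],[0,0,-2],1],[[0,0,-0.093],[0,0,-1],1],[[0,0,0],[0,0,0],1],[[0,0,0],[20,-7,0],1],[[0,0,0],[36,-11,0],1],[[0,0,0],[36,-11,0],1],[[0,0,0],[36,-11,0],1],[[0,0,0],[36,-11,0],1],[[0,0,0],[36,-11,0],1]]'; python3 plan.py 533 -24 110 91.85; python3 mats.py | grep -A1 -E "hex"
python3 - <<'E'
from ov import *
im=shot('top'); draw(im,[],(400,160,470,230),8,'p4.png')
E
```

```text
t: 13.87
ee_pos: [533.4, -60.3, 128.6]
orientation: [-2.185, -2.22, 0.022]
ft_force: [0.7, 1.5, 0.6]
width: 87.5
t 13.87 pos [533.4292 -60.272  128.5727] yaw 90.90189813514462 w 87.5 F [0.6844 1.4685 0.5656]
q [-0.1375  0.4518  1.8746  0.0066  0.845  -1.7286]
turn [-0.0286 -0.0097 -0.0164] shift after [36.267   0.742  18.5727] before [36.0969  0.6843 18.9033]
hex ((612.6509399414062, -259.6902770996094), (89.69312286376953, 91.40326690673828), 19.81368637084961)
   pale ((617.3251953125, -266.5450744628906), (50.75763702392578, 37.02716827392578), 16.635234832763672) centroid [ 617.93 -266.27    6.  ]Traceback (most recent call last):
  File "mats.py", line 15, in <module>
    c2=max(cv2.findContours(pale,cv2.RETR_EXTERNAL,cv2.CHAIN_APPROX_NONE)[0],key=cv2.contourArea)
ValueError: max() iterable argument is empty
```

View pics/p4.png

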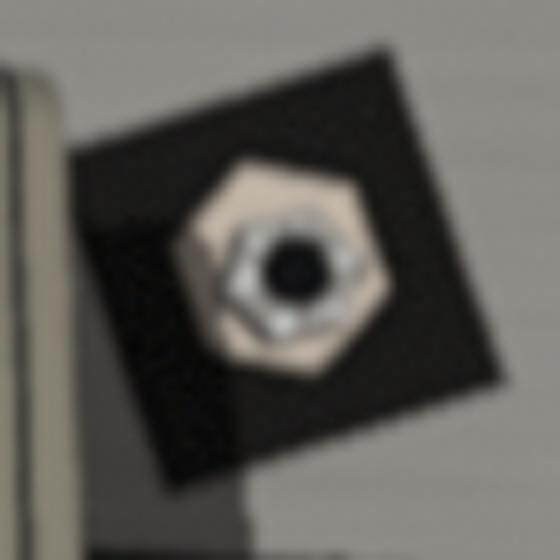

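```bash
python3 - <<'E'
from ov import *
im=shot('top'); f=lambda x,y:[400+(x+.5)/8-.5,160+(y+.5)/8-.5]
print(p2w(im,[f(297,270)],24)); print(p2w(im,[f(*p) for p in [(248,158),(355,183),(390,285),(317,377),(215,350),(177,243)]],6).mean(0))
E
python3 plan.py 618.2 -263 110 75
```

```text
[[ 612.3  -261.34   24.  ]]
[ 616.13 -262.28    6.  ]
t 14.02 pos [533.3908 -59.4694 128.7488] yaw 91.19771699555844 w 87.8 F [-0.4556 -0.6185 -0.0002]
q [-0.136   0.4517  1.8743  0.0065  0.8462 -1.7322]
turn [-0.0306 -0.0054  0.2828] shift after [-174.6452  134.597    18.7488] before [-205.4297   80.9947   14.3993]
```

```bash
python3 -m handwheel '[[[-0.03,-0.005,0.1],[0,0,0],1],[[0,0,0.1],[0,0,-2],1],[[0,0,0.08],[0,0,-1],1],[[0,0,0],[-20,15,0],0.8],[[0,0,0],[-32,24,0],0.8],[[0,0,0],[-32,24,0],0.8],[[0,0,0],[-32,24,0],0.8],[[0,0,0],[-30,22,0],0.7],[[0,0,0],[-20,12,0],0.7],[[0,0,0],[0,0,0],0.7]]'; python3 plan.py 613 -261.2 50 75
```

```text
t: 14.85
ee_pos: [605.5, -270.7, 122.7]
orientation: [-2.521, -1.868, 0.005]
ft_force: [0.6, 0.7, 1.1]
width: 61.3
t 14.85 pos [ 605.542  -270.7211  122.7433] yaw 73.07968454466696 w 61.3 F [0.5629 0.7149 1.0589]
q [-0.4379  0.6064  1.6013 -0.0013  0.9386 -1.7126]
turn [-0.0049  0.0003 -0.0335] shift after [11.1269  4.7396 72.7433] before [11.3054  4.7216 72.7169]
```

```bash
python3 -m handwheel '[[[-0.005,0,-0.0335],[0,0,0],0.7],[[0,0,0],[0,0,0],0.7],[[0,0,0],[11,4.5,0],0.7],[[0,0,0],[0,0,0],0.7],[[0,0,0],[0,0,20],0.7],[[0,0,0],[0,0,25],0.7],[[0,0,0],[0,0,20],0.7],[[0,0,0],[0,0,8],0.7],[[0,0,0],[0,0,0],0.7],[[0,0,0],[0,0,0],0.7]]'; python3 plan.py 613 -261.2 19 75
```

```text
t: 15.68
ee_pos: [613.3, -260.2, 44.5]
orientation: [-2.503, -1.895, 0.002]
ft_force: [0.2, 0.4, 0.2]
width: 61.5
t 15.68 pos [ 613.3421 -260.2216   44.5498] yaw 74.27342211288544 w 61.5 F [0.1546 0.3776 0.1924]
q [-0.419   0.7164  1.6166 -0.0003  0.8113 -1.7151]
turn [-0.0027 -0.0002 -0.0127] shift after [-1.0336 -0.0772 25.5498] before [-1.0387  0.0056 25.5497]
```

Good; I go down, grip, lift slightly, and shift +3.3, −0.9.

```bash
python3 -m handwheel '[[[0,0,-0.0127],[-1,0,6],0.7],[[0,0,0],[0,0,10],0.7],[[0,0,0],[0,0,7],0.7],[[0,0,0],[0,0,3],0.6],[[0,0,0],[0,0,1],0],[[0,0,0],[0,0,0],0],[[0,0,0],[0,0,0],0],[[0,0,0],[0,0,0],0],[[0,0,0],[0,0,0],0],[[0,0,0],[0,0,0],0]]'; python3 plan.py 613 -261.2 19 75
python3 -m handwheel '[[[0,0,0],[0,0,0],0],[[0,0,0],[0,0,0],0],[[0,0,0],[0,0,0],0],[[0,0,0],[0,0,-3],0],[[0,0,0],[0,0,0],0],[[0,0,0],[0,3.4,0],0],[[0,0,0],[0,0,0],0],[[0,0,0],[0,0,0],0],[[0,0,0],[0,0,0],0],[[0,0,0],[0,0,0],0]]'; python3 plan.py 616.3 -262.1 19 75
```

```text
t: 16.52
ee_pos: [615.7, -261.9, 19.3]
orientation: [2.489, 1.912, 0.002]
ft_force: [0.4, 0.1, -0.3]
width: 29.9
t 16.52 pos [ 615.6554 -261.8766   19.3426] yaw 75.07117163138602 w 29.9 F [ 0.4476  0.1369 -0.251 ]
q [-0.4198  0.7543  1.6163 -0.0004  0.7677 -1.7298]
turn [0.0033 0.0008 0.0012] shift after [-0.0337 -2.7401  0.3426] before [-0.03   -2.7412  0.3337]
t: 17.35
ee_pos: [619.7, -263.0, 23.3]
orientation: [2.488, 1.912, 0.003]
ft_force: [-0.3, -0.5, -0.6]
width: 29.5
t 17.35 pos [ 619.6865 -262.9963   23.3116] yaw 75.0654507684446 w 29.5 F [-0.336 -0.465 -0.607]
q [-0.4189  0.7525  1.6066 -0.0003  0.7781 -1.7289]
turn [0.0043 0.0009 0.0011] shift after [-0.0107 -3.5031  4.3116] before [-0.0028 -3.5215  4.2966]
```

```bash
python3 -m handwheel '[[[0,0,0],[0,-0.5,2],0],[[0,0,0],[0,0,2],0],[[0,0,0],[0,0,2],0],[[0,0,0],[0,0,0],0],[[0,0,0],[0,0,0],0.5],[[0,0,0],[0,0,0],0.6],[[0,0,0],[0,0,0],0.6],[[0,0,0],[0,0,0],0.6],[[0,0,0],[0,0,0],0.7],[[0,0,0],[0,0,0],0.7]]'; python3 plan.py 616.3 -262.1 19 75;python3 -m handwheel '[[[0,0,0],[0,0,-10],0.8],[[0,0,0],[0,0,-30],0.8],[[0,0,0],[0,0,-30],0.8],[[0,0,-0.09],[0,0,-30],1],[[0,0,-0.1],[0,0,-20],1],[[0,0,-0.1],[0,0,0],1],[[0,0,0],[20,-7,0],1],[[0,0,0],[36,-11,0],1],[[0,0,0],[36,-11,0],1],[[0,0,0],[36,-11,0],1]]'
python3 -m handwheel '[[[0,0,0],[36,-11,0],1],[[0,0,0],[36,-11,0],1],[[0,0,0],[20,-6,0],1],[[0,0,0],[0,0,0],1],[[0,0,0],[0,0,0],1],[[0,0,0],[0,0,0],1],[[0,0,0],[0,0,0],1],[[0,0,0],[0,0,0],1],[[0,0,0],[0,0,0],1],[[0,0,0],[0,0,0],1]]'
python3 plan.py 533 -24 110 91.85
 python3 - <<'E'
from ov import *
im=shot('top'); draw(im,[],(400,160,470,230),8,'p5.png')
E
```

```text
t: 18.18
ee_pos: [619.5, -263.0, 18.8]
orientation: [2.488, 1.911, 0.003]
ft_force: [-0.4, -0.3, 0.5]
width: 60.8
t 18.18 pos [ 619.4509 -263.027    18.8002] yaw 75.06581326998317 w 60.8 F [-0.4134 -0.3484  0.5135]
q [-0.4191  0.7588  1.6076 -0.0003  0.7705 -1.7291]
turn [0.0046 0.0009 0.0012] shift after [ 0.0799 -3.2835 -0.1998] before [ 0.0835 -3.2824 -0.215 ]
t: 19.02
ee_pos: [575.7, -140.1, 150.4]
orientation: [2.171, 2.252, 0.007]
ft_force: [1.0, -0.6, -0.2]
width: 87.6
t: 19.85
ee_pos: [542.2, -43.8, 154.6]
orientation: [2.168, 2.251, 0.012]
ft_force: [0.1, -0.5, -0.5]
width: 88.0
t 19.85 pos [542.1784 -43.7656 154.633 ] yaw 92.15662146847954 w 88.0 F [ 0.1343 -0.5079 -0.5257]
q [-0.1     0.4025  1.8765 -0.0059  0.8448 -1.7046]
turn [0.0171 0.0067 0.0054] shift after [20.0516 -8.5356 44.633 ] before [20.3992 -9.185  44.3456]
```

View pics/p5.png

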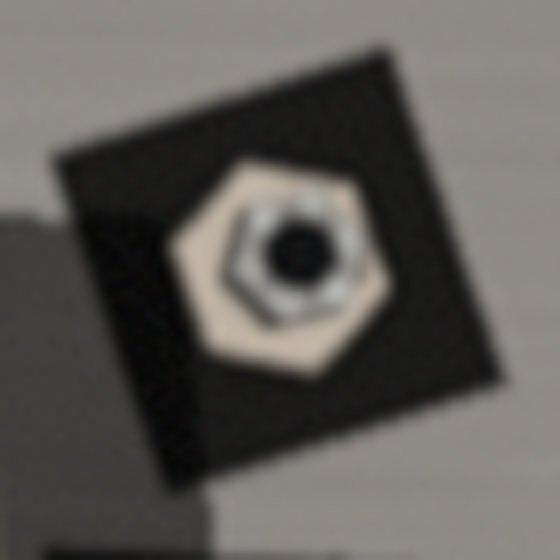

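```bash
sed -e 's/(42,\[/(38.4,[/;s/(12,\[/(8.4,[/;s/(62,\[/(58.4,[/;s/\],106)/],102.4)/g;s/,88)/,84.4)/' a.py > a2.py
cat >> a2.py <<'E'
im=sc; S=lambda x,y:[235+(x+.5)/4-.5,215+(y+.5)/4-.5]
w=p2w(sc,[S(157,182),S(370,183),S(255,250)],58.4); print('flange sc corners',w, 'center',(w[0]+w[1])/2)
print('pulley sc',p2w(sc,[S(266,133)],84.4))
print('base corners sc',p2w(sc,[S(38,290),S(660,352),S(375,568)],8.4))
E
python3 a2.py
```

```text
38.4 ((567.2469482421875, -22.723331451416016), (151.72201538085938, 60.41790008544922), 1.942363977432251) [567.3  -22.46] yaw 2.143937811091321 1.2932745487461972
8.4 ((567.4481201171875, -17.31688690185547), (190.5455322265625, 148.700927734375), 1.854585886001587) [567.52 -17.24] yaw 1.90074783080773 1.536254858390862
58.4 ((531.1205444335938, -26.058067321777344), (56.87293243408203, 58.86610794067383), 2.3709776401519775) [530.94 -25.81] yaw 1.8530419214897385 2.044916642229552
knob [[613.5  -70.83  82.  ]] nut bore [[530.82 -21.59 102.4 ]] [[532.62 -23.87  84.4 ]]
nut sc [[530.96 -19.91 102.4 ]]
flange sc corners [[505.55 -53.35  58.4 ]
 [559.7    5.16  58.4 ]
 [559.78 -50.56  58.4 ]] center [532.63 -24.1   58.4 ]
pulley sc [[536.33 -24.73  84.4 ]]
base corners sc [[476.24 -93.29   8.4 ]
 [660.8   59.18   8.4 ]
 [663.98 -87.5    8.4 ]]
```

```bash
python3 -m handwheel '[[[0.017,0.007,0.005],[20,-9.5,0],1],[[0,0,0],[0,0,0],1],[[0,0,0],[0,0,10],1],[[0,0,0],[0,0,18],1],[[0,0,0],[0,0,10],1],[[0,0,0],[0,0,4],1],[[0,0,0],[0,0,0],1],[[0,0,0],[0,0,0],1],[[0,0,0],[0,0,0],1],[[0,0,0],[0,0,0],1]]';python3 plan.py 532.6 -24 70 91.85
```

```text
t: 20.83
ee_pos: [533.2, -26.1, 108.9]
orientation: [2.184, 2.256, 0.001]
ft_force: [0.1, 0.2, 1.0]
width: 87.6
t 20.83 pos [533.1911 -26.0915 108.8879] yaw 91.85312028607554 w 87.6 F [0.1447 0.1954 1.0106]
q [-0.0709  0.4689  1.9104 -0.0008  0.761  -1.6734]
turn [0.0013 0.0007 0.0001] shift after [ 2.1095 -0.5233 38.8879] before [ 2.1375 -0.5737 38.8856]
```

```bash
python3 -m handwheel '[[[0,0,0],[2,-1,8],1],[[0,0,0],[0,-0.5,14],1],[[0,0,0],[0,-0.5,9],1],[[0,0,0],[0,-0.3,5],1],[[0,0,0],[0,0,2],1],[[0,0,0],[0,0,0],1],[[0,0,0],[0,0,0],0],[[0,0,0],[0,0,0],0],[[0,0,0],[0,0,0],0],[[0,0,0],[0,0,0],0]]';python3 plan.py 532.6 -24 70 91.85
```

```text
t: 21.67
ee_pos: [532.9, -23.9, 70.8]
orientation: [2.181, 2.253, 0.006]
ft_force: [0.2, -0.4, -0.1]
width: 64.6
t 21.67 pos [532.9081 -23.924   70.775 ] yaw 91.85078445920423 w 64.6 F [ 0.1541 -0.3791 -0.0557]
q [-0.0669  0.5321  1.9273 -0.0008  0.6753 -1.6693]
turn [0.0068 0.0012 0.    ] shift after [-0.066  -0.3104  0.775 ] before [-0.065  -0.3157  0.773 ]
```

```bash
python3 -m handwheel '[[[0,0,0],[0,0,0],0],[[0,0,0],[0,0,0],0],[[0,0,0],[0,0,0],0],[[0,0,0],[0,0,0],0],[[0,0,0],[0,0,0],0],[[0,0,0],[0,0,-4],0],[[0,0,0],[0,0,-20],0],[[0,0,0],[0,0,-30],0],[[0,0,0],[0,0,-20],0],[[0,0,0],[0,0,0],0]]';python3 plan.py 618.5 261 150 91.85
python3 - <<'E'
from ov import *
im=shot('scene'); draw(im,[],(200,140,400,290),4,'g3.png')
E
```

```text
t: 22.5
ee_pos: [531.0, -23.8, 147.0]
orientation: [2.184, 2.255, 0.002]
ft_force: [1.3, 0.2, -1.0]
width: 46.9
t 22.5 pos [530.9599 -23.8377 147.0259] yaw 91.84580091221603 w 46.9 F [ 1.2688  0.1526 -1.0114]
q [-0.0669  0.4041  1.8979 -0.0008  0.8371 -1.6694]
turn [ 0.0025  0.0008 -0.0001] shift after [281.8632  96.6898  -2.9741] before [281.8677  96.6769  -2.9652]
```

View pics/g3.png

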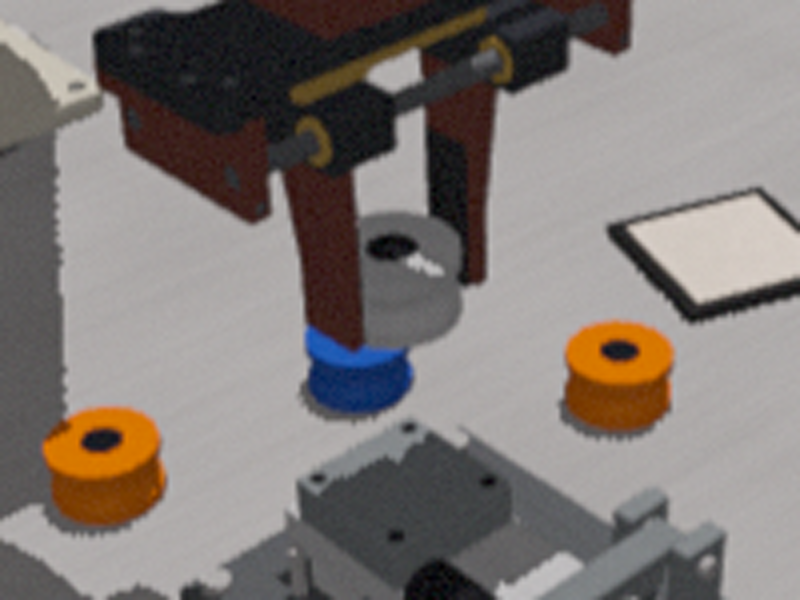

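Run:
```python
from ov import *
im=shot('scene'); f=lambda x,y:[200+(x+.5)/4-.5,140+(y+.5)/4-.5]
print(p2w(im,[f(392,246)],160.7))
im=shot('top'); draw(im,[],(240,140,390,260),5,'g4.png')
```

```text
[[529.81 -22.07 160.7 ]]
```

View pics/g4.png

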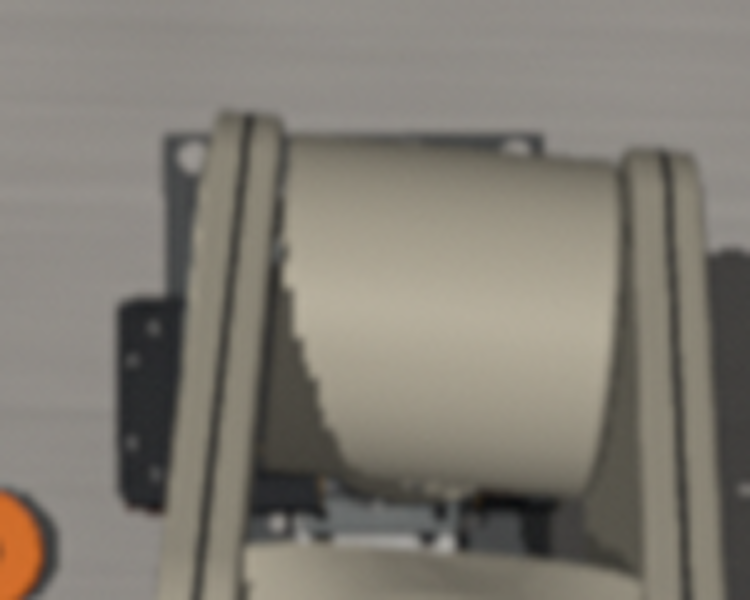

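```bash
python3 -m handwheel '[[[0,0,0],[16,5.5,0],0],[[0,0,0],[30,10,0],0],[[0,0,0],[36,12.4,0],0],[[0,0,0],[36,12.4,0],0],[[0,0,0],[36,12.4,0],0],[[0,0,0],[36,12.4,0],0],[[0,0,0],[36,12.4,0],0],[[0,0,0],[28,9.6,0],0],[[0,0,0],[10,3,0],0],[[0,0,0],[0,0,0],0]]';python3 -m handwheel '[[[0,0,0],[0,0,0],0],[[0,0,0],[0,0,0],0],[[0,0,0],[0,0,0],0],[[0,0,0],[0,0,20],0],[[0,0,0],[0,0,30],0],[[0,0,0],[0,0,20],0],[[0,0,0],[0,0,8],0],[[0,0,0],[0,0,0],0],[[0,0,0],[0,0,0],0],[[0,0,0],[0,0,0],0]]';python3 plan.py 618.5 261 18.5 91.85
```

```text
t: 23.48
ee_pos: [604.3, 252.0, 122.8]
orientation: [-2.18, -2.24, 0.037]
ft_force: [-0.4, 0.5, -1.2]
width: 47.2
t: 24.32
ee_pos: [599.3, 238.7, 41.6]
orientation: [-2.19, -2.228, 0.047]
ft_force: [0.4, 0.6, -0.7]
width: 47.1
t 24.32 pos [599.2903 238.6766  41.6361] yaw 90.98158528455912 w 47.1 F [ 0.3506  0.5699 -0.7235]
q [ 0.3592  0.7082  1.6456  0.0038  0.8221 -1.2312]
turn [-0.0334  0.0086 -0.0153] shift after [21.6916 19.9204 23.1361] before [22.1956 20.3425 22.2747]
```

```bash
python3 -m handwheel '[[[-0.033,0.0086,-0.015],[0,0,0],0],[[0,0,0],[0,0,0],0],[[0,0,0],[22,20,0],0],[[0,0,0],[0,0,0],0],[[0,0,0],[0,0,0],0],[[0,0,0],[0,0,8],0],[[0,0,0],[0,0,4],0],[[0,0,0],[0,0,0],0],[[0,0,0],[0,0,0],0],[[0,0,0],[0,0,0],0]]';python3 plan.py 618.5 261 18.5 91.85;python3 - <<'E'
from ov import *
im=shot('scene'); draw(im,[],(400,170,540,280),5,'g5.png')
E
```

```text
t: 25.15
ee_pos: [622.7, 261.5, 36.7]
orientation: [2.187, 2.251, 0.01]
ft_force: [0.2, 0.1, -0.6]
width: 47.2
t 25.15 pos [622.6741 261.4506  36.7336] yaw 91.66306040175718 w 47.2 F [ 0.2149  0.1421 -0.6388]
q [ 0.3799  0.7343  1.6025  0.      0.7975 -1.2199]
turn [ 0.0068 -0.0025 -0.0033] shift after [-0.3156 -4.1865 18.2336] before [-0.375  -4.3095 18.2038]
```

View pics/g5.png

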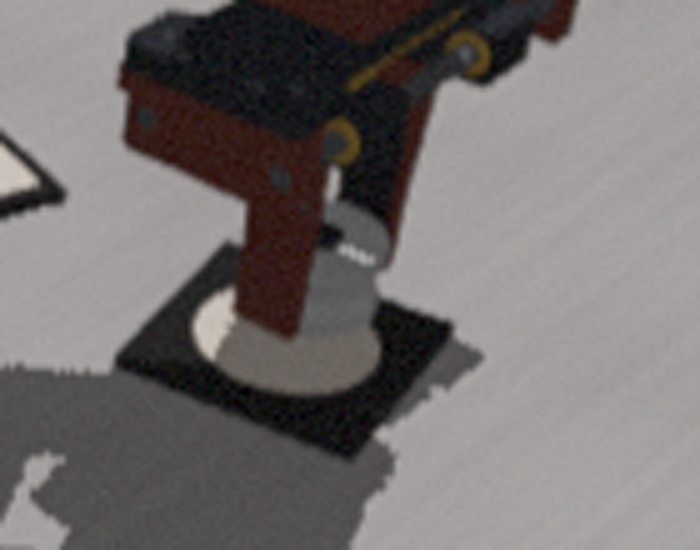

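```bash
python3 -m handwheel '[[[0.007,-0.0025,-0.003],[0,-4.2,0],0],[[0,0,0],[0,0,0],0],[[0,0,0],[0,0,0],0],[[0,0,0],[0,0,6],0],[[0,0,0],[0,0,6],0],[[0,0,0],[0,0,3],0],[[0,0,0],[0,0,0],0],[[0,0,0],[0,0,0],0],[[0,0,0],[0,0,0],0],[[0,0,0],[0,0,0],0]]';python3 plan.py 618.5 261 18.5 91.85
```

```text
t: 26.03
ee_pos: [617.4, 260.8, 19.5]
orientation: [-2.185, -2.256, 0.003]
ft_force: [-0.3, -0.2, -1.0]
width: 46.5
t 26.03 pos [617.3925 260.7983  19.472 ] yaw 91.83299426887177 w 46.5 F [-0.3042 -0.1513 -1.0078]
q [ 0.3819  0.7571  1.6091  0.0001  0.7778 -1.221 ]
turn [-0.0023  0.0008 -0.0003] shift after [0.1658 1.1134 0.972 ] before [0.1669 1.1156 0.9693]
```

```bash
python3 -m handwheel '[[[0,0,0],[0,0.8,0.5],0],[[0,0,0],[0,0,1],0],[[0,0,0],[0,0,1],0],[[0,0,0],[0,0,1],0],[[0,0,0],[0,0,0],0],[[0,0,0],[0,0,0],0],[[0,0,0],[0,0,0],0],[[0,0,0],[0,0,0],0],[[0,0,0],[0,0,0],0],[[0,0,0],[0,0,0],0]]';python3 plan.py 618.5 261 18.5 91.85
```

```text
t: 26.87
ee_pos: [618.9, 261.1, 17.9]
orientation: [-2.185, -2.256, 0.001]
ft_force: [1.0, 0.5, -1.2]
width: 46.7
t 26.87 pos [618.8994 261.1344  17.8529] yaw 91.83432519142148 w 46.7 F [ 0.9631  0.4709 -1.2385]
q [ 0.3815  0.7607  1.6065  0.0001  0.7754 -1.2214]
turn [-0.0009  0.0002 -0.0003] shift after [-0.1214 -0.4036 -0.6471] before [-0.1217 -0.4041 -0.6467]
```

```bash
python3 -m handwheel '[[[0,0,0],[0,0,1],0],[[0,0,0],[0,0,1],0],[[0,0,0],[0,0,1],0],[[0,0,0],[0,0,0],0],[[0,0,0],[0,0,0],0],[[0,0,0],[0,0,0],0],[[0,0,0],[0,0,0],0],[[0,0,0],[0,0,0],0],[[0,0,0],[0,0,0],0],[[0,0,0],[0,0,0],0]]';python3 plan.py 618.5 261 18.5 91.85
```

```text
t: 27.7
ee_pos: [619.0, 261.2, 17.6]
orientation: [-2.185, -2.256, 0.002]
ft_force: [-0.8, 0.1, 1.2]
width: 47.1
t 27.7 pos [619.0195 261.247   17.5932] yaw 91.84302821011852 w 47.1 F [-0.7547  0.0803  1.2304]
q [ 0.3816  0.7613  1.6058 -0.      0.7759 -1.2213]
turn [-0.0013  0.0005 -0.0001] shift after [-0.2301 -0.5272 -0.9068] before [-0.2306 -0.5283 -0.906 ]
```

```bash
python3 -m handwheel '[[[0,0,0],[0,0,0],1],[[0,0,0],[0,0,0],1],[[0,0,0],[0,0,0],1],[[0,0,0],[0,0,0],1],[[0,0,0],[0,0,-10],1],[[0,0,0],[0,0,-30],1],[[0,0,0],[0,0,-30],1],[[0,0,0],[0,0,-30],1],[[0,0,0],[0,0,-10],1],[[0,0,0],[0,0,0],1]]';python3 -m handwheel '[[[0,0,0],[-16,-5.5,0],1],[[0,0,0],[-30,-10,0],1],[[0,0,0],[-36,-12.4,0],1],[[0,0,0],[-36,-12.4,0],1],[[0,0,0],[-36,-12.4,0],1],[[0,0,0],[-36,-12.4,0],1],[[0,0,0],[-36,-12.4,0],1],[[0,0,0],[-28,-9.6,0],1],[[0,0,0],[-10,-3,0],1],[[0,0,0],[0,0,0],1]]';python3 plan.py 532.3 -25.2 90 91.85;python3 - <<'E'
from ov import *
im=shot('top'); draw(im,[],(135,150,205,220),8,'p6.png')
print([ (c2w(im,r['position']),r['score']) for r in ctrl.spot_point(im,'pulley')[:4]])
E
```

```text
t: 28.53
ee_pos: [618.0, 260.8, 132.2]
orientation: [-2.184, -2.255, 0.008]
ft_force: [0.9, 0.5, -0.8]
width: 87.6
t: 29.37
ee_pos: [521.9, -20.0, 122.4]
orientation: [-2.172, -2.252, 0.022]
ft_force: [-0.3, 0.4, -0.2]
width: 87.5
t 29.37 pos [521.9256 -19.9859 122.3774] yaw 92.07740878557114 w 87.5 F [-0.2714  0.4176 -0.1868]
q [-0.0595  0.4402  1.9165 -0.0038  0.8035 -1.6639]
turn [-0.0188  0.001   0.004 ] shift after [-5.5463 10.2007 32.3774] before [-5.5566 10.7863 32.1853]
[(array([488.2 , 125.95,   4.84]), 0.92), (array([615.12, 259.79,   6.98]), 0.67), (array([406.56,  50.54,   0.5 ]), 0.47)]
```

View pics/p6.png

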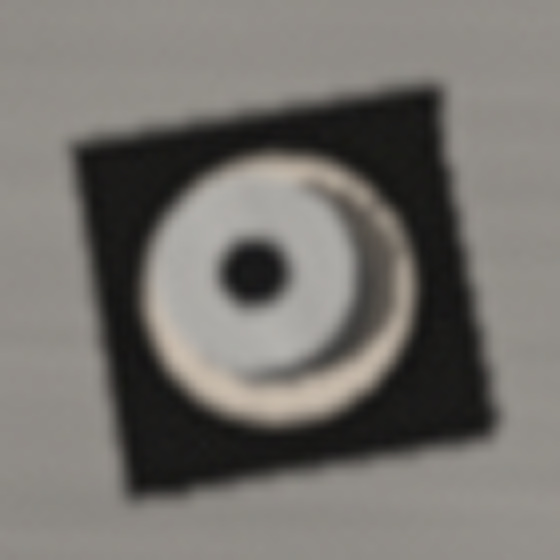

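```bash
python3 -m handwheel '[[[-0.018,0.001,0.003],[0,0,0],1],[[0,0,0],[0,0,0],1],[[0,0,0],[-5.5,10,8],1],[[0,0,0],[0,0,14],1],[[0,0,0],[0,0,8],1],[[0,0,0],[0,0,0],1],[[0,0,0],[0,0,0],1],[[0,0,0],[0,0,0],1],[[0,0,0],[0,0,0],1],[[0,0,0],[0,0,0],1]]'; python3 plan.py 532.3 -25.2 50 91.85;python3 - <<'E'
from ov import *
im=shot('scene'); draw(im,[],(220,190,400,325),4,'g6.png')
E
```

```text
t: 30.3
ee_pos: [537.3, -13.7, 92.1]
orientation: [2.166, 2.27, 0.009]
ft_force: [-0.1, 0.3, -0.2]
width: 87.5
t 30.3 pos [537.2646 -13.7283  92.0972] yaw 92.6861728970668 w 87.5 F [-0.121   0.2651 -0.1655]
q [-0.0488  0.4996  1.9118  0.0029  0.7242 -1.6686]
turn [ 0.0062 -0.0014  0.0146] shift after [-11.3054  -5.3324  42.0972] before [-11.2829  -5.7595  42.047 ]
```

View pics/g6.png

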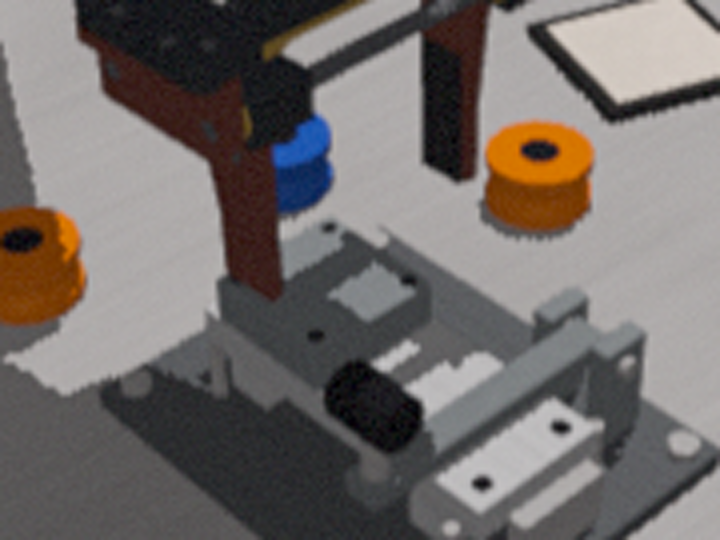

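```bash
python3 -m handwheel '[[[0.006,-0.001,0.014],[0,0,0],1],[[0,0,0],[0,0,0],1],[[0,0,0],[-11.3,-5.4,0],1],[[0,0,0],[0,0,0],1],[[0,0,0],[0,0,0],1],[[0,0,0],[0,0,8],1],[[0,0,0],[0,0,12],1],[[0,0,0],[0,0,6],1],[[0,0,0],[0,0,0],1],[[0,0,0],[0,0,0],1]]'; python3 plan.py 532.3 -25.2 50 91.85
```

```text
t: 31.18
ee_pos: [531.7, -27.3, 64.0]
orientation: [2.188, 2.254, 0.001]
ft_force: [0.2, 0.7, -0.1]
width: 87.8
t 31.18 pos [531.7154 -27.3225  63.9972] yaw 91.7025480987516 w 87.8 F [ 0.1945  0.7117 -0.1155]
q [-0.0738  0.5449  1.9272  0.0004  0.6687 -1.6746]
turn [ 0.0008 -0.0001 -0.0026] shift after [ 2.1025  0.6528 13.9972] before [ 2.1023  0.6356 13.998 ]
```

```bash
python3 -m handwheel '[[[0,0,-0.003],[2,0.5,5],1],[[0,0,0],[0,0,5],1],[[0,0,0],[0,0,2],1],[[0,0,0],[0,0,0],1],[[0,0,0],[0,0,0],1],[[0,0,0],[0,0,0],0],[[0,0,0],[0,0,0],0],[[0,0,0],[0,0,0],0],[[0,0,0],[0,0,0],0],[[0,0,0],[0,0,0],0]]'; python3 plan.py 532.3 -25.2 50 91.85
```

```text
t: 32.02
ee_pos: [532.6, -24.7, 50.8]
orientation: [2.183, 2.258, 0.001]
ft_force: [-0.5, 2.3, -1.1]
width: 58.0
t 32.02 pos [532.6383 -24.6554  50.8061] yaw 91.9379363213538 w 58.0 F [-0.5227  2.2973 -1.139 ]
q [-0.0687  0.5692  1.9282  0.0004  0.643  -1.6736]
turn [ 0.0012 -0.0001  0.0015] shift after [-0.5334 -0.3557  0.8061] before [-0.533  -0.3575  0.8056]
```

```bash
python3 -m handwheel '[[[0,0,0],[0,0,0],0],[[0,0,0],[0,0,0],0],[[0,0,0],[0,0,-5],0],[[0,0,0],[0,0,-20],0],[[0,0,0],[0,0,-30],0],[[0,0,0],[0,0,-15],0],[[0,0,0],[0,0,0],0],[[0,0,0.115],[0,0,0],0],[[0,0,0.115],[0,0,0],0],[[0,0,0.116],[0,0,0],0]]'; python3 plan.py 449 249.6 120 72.1;python3 - <<'E'
from ov import *
im=shot('scene'); draw(im,[],(200,140,400,290),4,'g7.png')
E
```

```text
t: 32.85
ee_pos: [530.2, -24.7, 122.6]
orientation: [-2.548, -1.835, 0.004]
ft_force: [0.1, -0.7, -2.8]
width: 57.5
t 32.85 pos [530.1954 -24.6513 122.5807] yaw 71.51435912664742 w 57.5 F [ 0.0963 -0.6563 -2.769 ]
q [-0.069   0.4443  1.9082  0.0003  0.7922 -1.3174]
turn [-0.0031  0.0006 -0.0102] shift after [ 236.0201 -161.558     2.5807] before [ 234.3578 -163.9537    2.9491]
```

View pics/g7.png

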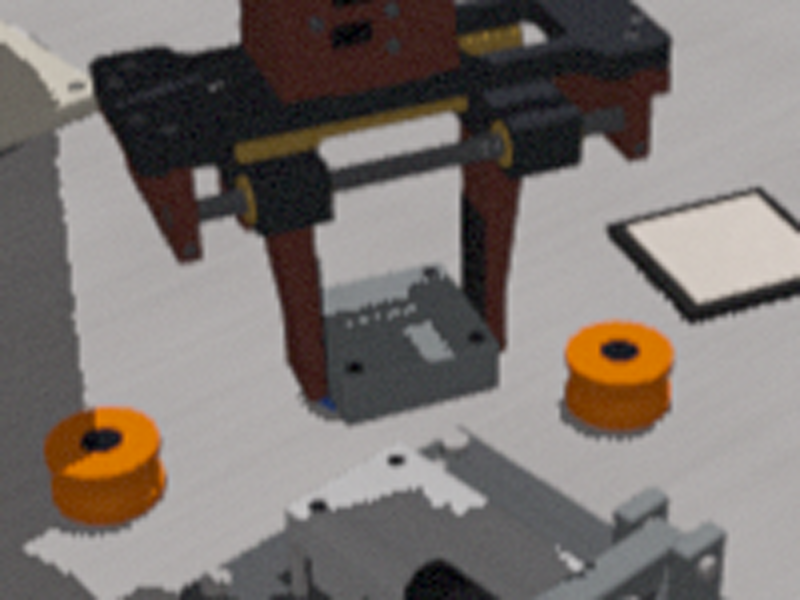

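```bash
python3 -m handwheel '[[[0,0,-0.01],[14,-10,0],0],[[0,0,0],[24,-16.4,0],0],[[0,0,0],[32,-22,0],0],[[0,0,0],[32,-22,0],0],[[0,0,0],[32,-22,0],0],[[0,0,0],[32,-22,0],0],[[0,0,0],[28,-20,0],0],[[0,0,0],[20,-14,0],0],[[0,0,0],[10,-7,0],0],[[0,0,0],[0,0,0],0]]'; python3 -m handwheel '[[[0,0,0],[0,0,0],0],[[0,0,0],[0,0,0],0],[[0,0,0],[0,0,0],0],[[0,0,0],[0,0,0],0],[[0,0,0],[0,0,0],0],[[0,0,0],[0,0,0],0],[[0,0,0],[0,0,0],0],[[0,0,0],[0,0,0],0],[[0,0,0],[0,0,0],0],[[0,0,0],[0,0,0],0]]';python3 plan.py 449 249.6 50 72.1
```

```text
t: 33.73
ee_pos: [445.7, 245.2, 116.2]
orientation: [-2.523, -1.866, 0.011]
ft_force: [0.2, 0.2, -2.8]
width: 58.0
t: 34.57
ee_pos: [446.3, 240.3, 114.6]
orientation: [-2.522, -1.868, 0.016]
ft_force: [-0.3, -0.0, -2.1]
width: 57.9
t 34.57 pos [446.3312 240.3097 114.6494] yaw 73.03464780292379 w 57.9 F [-0.3053 -0.0436 -2.1081]
q [ 0.4697  0.4321  1.9589  0.0018  0.761  -0.8063]
turn [-0.0083  0.0063  0.0163] shift after [ 9.6609 -0.3158 64.6494] before [10.0705  0.3814 64.5865]
```

```bash
python3 -m handwheel '[[[-0.008,0.006,0.016],[0,0,0],0],[[0,0,0],[0,0,0],0],[[0,0,0],[9.7,-0.3,0],0],[[0,0,0],[0,0,0],0],[[0,0,0],[0,0,15],0],[[0,0,0],[0,0,25],0],[[0,0,0],[0,0,15],0],[[0,0,0],[0,0,8],0],[[0,0,0],[0,0,0],0],[[0,0,0],[0,0,0],0]]';python3 plan.py 449 249.6 18 72.1
```

```text
t: 35.4
ee_pos: [451.8, 253.8, 51.0]
orientation: [2.539, 1.849, 0.009]
ft_force: [-0.3, 0.4, -0.9]
width: 57.9
t 35.4 pos [451.7932 253.8242  50.9504] yaw 72.14462977021891 w 57.9 F [-0.3341  0.3822 -0.8986]
q [ 0.4889  0.5534  1.9645 -0.0001  0.6176 -0.7701]
turn [ 0.0043 -0.0043  0.0008] shift after [-4.8783 -1.3596 32.9504] before [-5.0202 -1.5053 32.9228]
```

```bash
python3 -m handwheel '[[[0.004,-0.004,0.001],[0,0,0],0],[[0,0,0],[-4.8,-1.3,0],0],[[0,0,0],[0,0,0],0],[[0,0,0],[0,0,8],0],[[0,0,0],[0,0,10],0],[[0,0,0],[0,0,5],0],[[0,0,0],[0,0,0],0],[[0,0,0],[0,0,0],0],[[0,0,0],[0,0,0],0],[[0,0,0],[0,0,0],0]]';python3 plan.py 449 249.6 18 72.1;python3 - <<'E'
from ov import *
im=shot('scene'); draw(im,[],(320,140,460,240),5,'g8.png')
E
```

```text
t: 36.23
ee_pos: [450.6, 250.2, 28.3]
orientation: [2.54, 1.848, 0.007]
ft_force: [0.3, -0.9, -2.1]
width: 58.0
t 36.23 pos [450.6354 250.1676  28.3459] yaw 72.07782851412516 w 58.0 F [ 0.2603 -0.8612 -2.0706]
q [ 0.4837  0.5941  1.9723 -0.      0.5709 -0.7743]
turn [ 0.003  -0.0031 -0.0004] shift after [-1.0427 -1.3818 10.3459] before [-1.0754 -1.4129 10.3383]
```

View pics/g8.png

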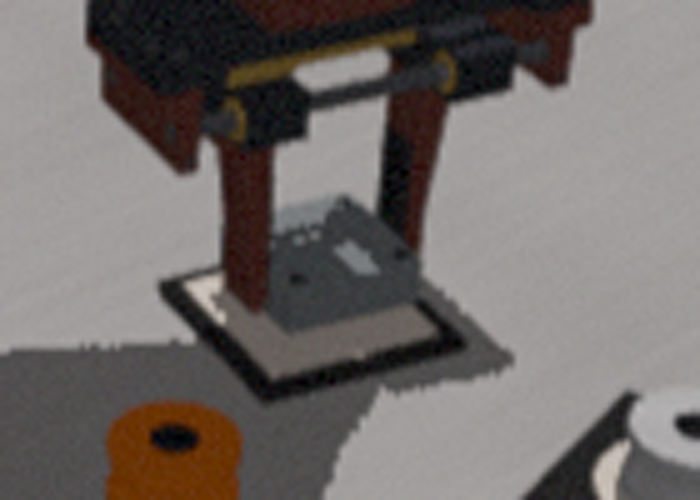

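```bash
python3 -m handwheel '[[[0.003,-0.003,0],[-1,-1.4,0],0],[[0,0,0],[0,0,0],0],[[0,0,0],[0,0,3],0],[[0,0,0],[0,0,3],0],[[0,0,0],[0,0,2],0],[[0,0,0],[0,0,1],0],[[0,0,0],[0,0,0],0],[[0,0,0],[0,0,0],0],[[0,0,0],[0,0,0],0],[[0,0,0],[0,0,0],0]]';python3 plan.py 449 249.6 18 72.1
```

```text
t: 37.12
ee_pos: [449.2, 249.9, 18.9]
orientation: [2.54, 1.848, 0.001]
ft_force: [-0.2, -1.5, -3.0]
width: 57.6
t 37.12 pos [449.2319 249.8654  18.8837] yaw 72.08036312342715 w 57.6 F [-0.1541 -1.5321 -3.0403]
q [ 0.4844  0.6121  1.9734  0.0002  0.5553 -0.7738]
turn [ 0.0005 -0.0006 -0.0003] shift after [-0.3239 -0.1391  0.8837] before [-0.3245 -0.1394  0.8835]
```

```bash
python3 -m handwheel '[[[0,0,0],[0,0,1],0],[[0,0,0],[0,0,1],0],[[0,0,0],[0,0,1],0],[[0,0,0],[0,0,1],0],[[0,0,0],[0,0,1],0],[[0,0,0],[0,0,0],0],[[0,0,0],[0,0,0],0],[[0,0,0],[0,0,0],0],[[0,0,0],[0,0,0],0],[[0,0,0],[0,0,0],0]]';python3 plan.py 449 249.6 18 72.1
```

```text
t: 37.95
ee_pos: [449.7, 250.1, 17.1]
orientation: [2.54, 1.848, 0.003]
ft_force: [-0.6, 0.5, -2.6]
width: 57.7
t 37.95 pos [449.7415 250.1449  17.1362] yaw 72.0872311106874 w 57.7 F [-0.5935  0.4801 -2.642 ]
q [ 0.4845  0.6156  1.9731 -0.      0.5509 -0.7737]
turn [ 0.0014 -0.0015 -0.0002] shift after [-0.7464 -0.5381 -0.8638] before [-0.7452 -0.5367 -0.8657]
```

```bash
python3 -m handwheel '[[[0,0,0],[-0.5,-0.5,1],0],[[0,0,0],[0,0,1],0],[[0,0,0],[0,0,1],0],[[0,0,0],[0,0,1],0],[[0,0,0],[0,0,0],0],[[0,0,0],[0,0,0],0],[[0,0,0],[0,0,0],0],[[0,0,0],[0,0,0],0],[[0,0,0],[0,0,0],0],[[0,0,0],[0,0,0],0]]';python3 plan.py 449 249.6 18 72.1
```

```text
t: 38.78
ee_pos: [449.8, 250.1, 16.8]
orientation: [2.539, 1.849, 0.004]
ft_force: [-0.5, -0.3, 2.2]
width: 57.9
t 38.78 pos [449.7524 250.1411  16.8002] yaw 72.10580925037895 w 57.9 F [-0.478  -0.3112  2.2115]
q [ 0.4846  0.6161  1.9734 -0.0006  0.5494 -0.7734]
turn [ 0.002  -0.0017  0.0001] shift after [-0.7461 -0.5496 -1.1998] before [-0.744  -0.5473 -1.2022]
```

```bash
python3 -m handwheel '[[[0,0,0],[0,0,0],1],[[0,0,0],[0,0,0],1],[[0,0,0],[0,0,0],1],[[0,0,0],[0,0,0],1],[[0,0,0],[0,0,-10],1],[[0,0,0],[0,0,-30],1],[[0,0,0],[0,0,-30],1],[[0,0,0],[0,0,-30],1],[[0,0,0],[0,0,-20],1],[[0,0,0],[0,0,0],1]]'; python3 -m handwheel '[[[0,0,0.12],[-30,8,0],1],[[0,0,0.12],[-30,8,0],1],[[0,0,0.12],[-30,12,0],1],[[0,0,0.12],[-30,16,0],1],[[0,0,0.12],[-26,20,0],1],[[0,0,0.12],[-20,25,0],1],[[0,0,0.12],[-10,30,0],1],[[0,0,0.12],[0,30,0],1],[[0,0,0.12],[0,30,0],1],[[0,0,0.12],[0,0,0],1]]';python3 plan.py 614 -71 150 1.85;python3 - <<'E'
from ov import *
im=shot('top'); draw(im,[],(135,235,205,305),8,'p7.png')
E
```

```text
t: 39.62
ee_pos: [448.5, 249.5, 142.8]
orientation: [2.54, 1.849, -0.002]
ft_force: [-0.1, 0.2, -0.4]
width: 88.2
t: 40.45
ee_pos: [447.2, -38.1, 144.7]
orientation: [-3.138, -0.024, -0.011]
ft_force: [0.4, 0.1, 0.2]
width: 87.9
t 40.45 pos [447.227  -38.1222 144.656 ] yaw 0.8726391759294252 w 87.9 F [0.3574 0.1484 0.1825]
q [-0.1143  0.3016  2.0761  0.006   0.7575 -0.1339]
turn [-0.0032 -0.0069 -0.017 ] shift after [165.6247  38.2446  -5.344 ] before [166.2857  35.3999  -4.3206]
```

View pics/p7.png

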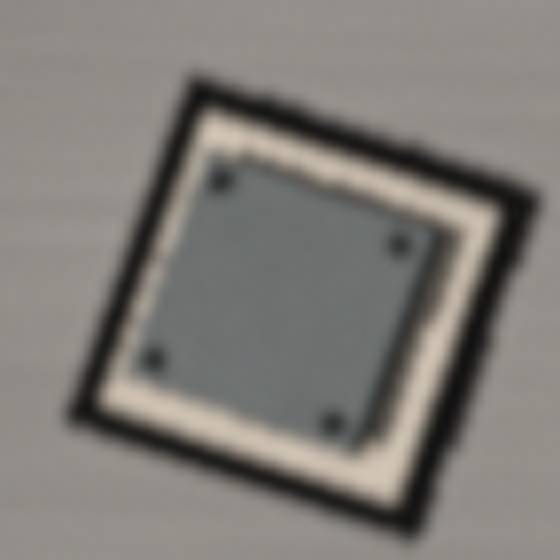

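```bash
cat > fl.py <<'E'
from ov import *
im=shot('top'); f=lambda p:[135+(p[0]+.5)/8-.5,235+(p[1]+.5)/8-.5]
px=np.asarray(im['pixels']).astype(int)
def rep(n,P,z):
    w=p2w(im,[f(p) for p in P],z); d=w[1]-w[0]; e=w[2]-w[3]; print(n,w.mean(0),np.degrees(np.arctan2(d[1],d[0])),np.degrees(np.arctan2(e[1],e[0])))
rep('holes',[(220,181),(399,245),(333,424),(152,360)],26)
rep('mat',[(195,80),(537,197),(413,535),(78,415)],6)
rep('pale',[(205,112),(500,205),(400,507),(103,405)],6)
for r in ctrl.spot_point(im,'flange')[:2]+ctrl.spot_point(im,'mat_square')[:2]: print(c2w(im,r['position']),r['score'])
im=shot('scene'); draw(im,[],(320,140,460,240),5,'g9.png')
E
python3 fl.py
```

```text
holes [448.05 251.55  26.  ] -108.53708257161252 -108.34323862320826
mat [447.7  248.19   6.  ] -107.74909027481637 -108.5783013367257
pale [447.53 249.1    6.  ] -106.36590424690915 -107.83080475118169
[448.67 248.61   8.55] 0.98
[451.21 250.93   1.26] 0.87
```

View pics/g9.png

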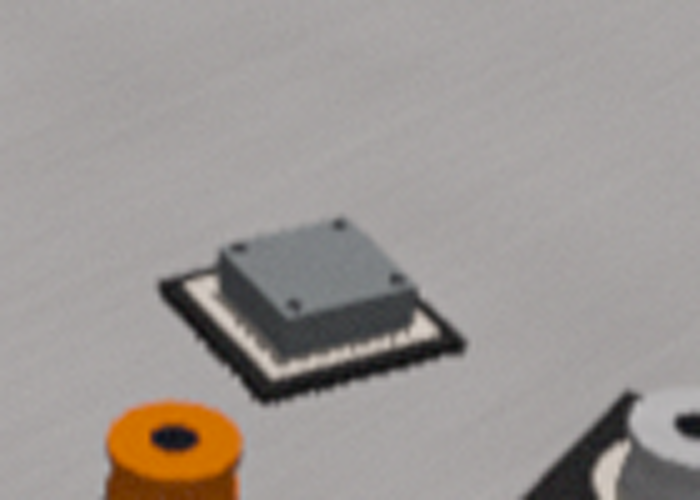

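Run:
```python
from ov import *
im=shot('scene'); f=lambda p:[320+(p[0]+.5)/5-.5,140+(p[1]+.5)/5-.5]
print(p2w(im,[f(p) for p in [(238,247),(340,224),(397,278),(294,305)]],26).mean(0))
w=p2w(im,[f(p) for p in [(158,285),(467,347)]],6);print(w.mean(0))
```

```text
[450.17 251.35  26.  ]
[453.44 245.35   6.  ]
```

```bash
python3 -m handwheel '[[[0,0,-0.12],[0,-25,0],1],[[0,0,-0.12],[0,-30,0],1],[[0,0,-0.12],[10,-30,0],1],[[0,0,-0.12],[20,-25,0],1],[[0,0,-0.12],[26,-20,0],1],[[0,0,-0.12],[30,-16,0],1],[[0,0,-0.12],[30,-12,0],1],[[0,0,-0.12],[30,-8,0],1],[[0,0,-0.12],[20,-6,0],1],[[0,0,-0.1],[0,0,0],1]]';python3 plan.py 449.7 247.8 60 72.1
```

```text
t: 41.58
ee_pos: [502.6, 244.9, 145.7]
orientation: [-2.529, -1.861, -0.011]
ft_force: [0.3, 1.0, 1.0]
width: 87.8
t 41.58 pos [502.6117 244.9166 145.7082] yaw 72.69408307300408 w 87.8 F [0.3392 0.9527 0.9958]
q [ 0.4307  0.4394  1.8408  0.0036  0.8548 -0.8405]
turn [ 0.003  -0.0065  0.0104] shift after [-13.519  -51.2367  85.7082] before [-13.5401 -51.6362  85.4648]
```

```bash
python3 -m handwheel '[[[0.003,-0.006,0.01],[0,0,0],1],[[0,0,0],[-7,-25,0],1],[[0,0,0],[-7,-25,0],1],[[0,0,0],[0,0,0],1],[[0,0,0],[0,0,20],1],[[0,0,0],[0,0,30],1],[[0,0,0],[0,0,20],1],[[0,0,0],[0,0,10],1],[[0,0,0],[0,0,0],1],[[0,0,0],[0,0,0],1]]';python3 plan.py 449.7 247.8 20 72.1
```

```text
t: 42.42
ee_pos: [446.1, 252.3, 64.2]
orientation: [2.537, 1.851, 0.002]
ft_force: [0.3, -0.7, -0.1]
width: 87.7
t 42.42 pos [446.097  252.3182  64.1837] yaw 72.22752548666895 w 87.7 F [ 0.3016 -0.6803 -0.0502]
q [ 0.492   0.5248  1.9711 -0.0014  0.6446 -0.7674]
turn [ 0.0014 -0.0002  0.0022] shift after [-3.1921  4.8173 44.1837] before [-3.2116  4.7484 44.1898]
```

```bash
python3 -m handwheel '[[[0,0,0.002],[-3.2,4.3,0],1],[[0,0,0],[0,0,0],1],[[0,0,0],[0,0,12],1],[[0,0,0],[0,0,15],1],[[0,0,0],[0,0,8],1],[[0,0,0],[0,0,3],1],[[0,0,0],[0,0,0],1],[[0,0,0],[0,0,0],1],[[0,0,0],[0,0,0],1],[[0,0,0],[0,0,0],1]]';python3 plan.py 449.2 247.8 20 72.1
```

```text
t: 43.25
ee_pos: [454.0, 248.9, 28.4]
orientation: [2.54, 1.844, 0.016]
ft_force: [-0.3, -0.9, -0.6]
width: 87.9
t 43.25 pos [453.9918 248.8857  28.4157] yaw 71.94320766308958 w 87.9 F [-0.2524 -0.9004 -0.601 ]
q [ 0.4791  0.5944  1.9712 -0.0018  0.5655 -0.775 ]
turn [ 0.008  -0.0068 -0.0028] shift after [-2.506  -4.2261  8.4157] before [-2.5746 -4.2866  8.3643]
```

```bash
python3 -m handwheel '[[[0.008,-0.007,-0.003],[0,0,0],1],[[0,0,0],[0,0,0],1],[[0,0,0],[-2.5,-4,0],1],[[0,0,0],[0,0,5],1],[[0,0,0],[0,0,3],1],[[0,0,0],[0,0,0],1],[[0,0,0],[0,0,0],1],[[0,0,0],[0,0,0],1],[[0,0,0],[0,0,0],1],[[0,0,0],[0,0,0],1]]';python3 plan.py 449.2 247.8 20 72.1
```

```text
t: 44.08
ee_pos: [449.3, 248.0, 20.6]
orientation: [2.539, 1.85, 0.001]
ft_force: [0.8, 1.0, -0.4]
width: 88.0
t 44.08 pos [449.345  247.9916  20.6106] yaw 72.14486800597486 w 88.0 F [ 0.7851  1.0104 -0.3564]
q [ 0.4812  0.6082  1.9749 -0.0002  0.5581 -0.7779]
turn [ 0.0004 -0.0002  0.0008] shift after [-0.2269 -0.0791  0.6106] before [-0.227  -0.0795  0.6106]
```

Close, which centres it in the jaw direction, then open, rise and head for the knob.

```bash
python3 -m handwheel '[[[0,0,0],[0,0,0],0.4],[[0,0,0],[0,0,0],0],[[0,0,0],[0,0,0],0],[[0,0,0],[0,0,0],0],[[0,0,0],[0,0,0],0],[[0,0,0],[0,0,0],0],[[0,0,0],[0,0,0],0],[[0,0,0],[0,0,0],0],[[0,0,0],[0,0,0],0],[[0,0,0],[0,0,0],0]]';python3 plan.py 449.2 247.8 20 72.1
python3 -m handwheel '[[[0,0,0],[0,0,0],1],[[0,0,0],[0,0,0],1],[[0,0,0],[0,0,0],1],[[0,0,0],[0,0,0],1],[[0,0,0],[0,0,-10],1],[[0,0,0],[0,0,-30],1],[[0,0,0],[0,0,-30],1],[[0,0,0],[0,0,-30],1],[[0,0,0],[0,0,-20],1],[[0,0,0],[0,0,0],1]]'; python3 -m handwheel '[[[0,0,0.12],[-30,8,0],1],[[0,0,0.12],[-30,8,0],1],[[0,0,0.12],[-30,12,0],1],[[0,0,0.12],[-30,16,0],1],[[0,0,0.12],[-26,20,0],1],[[0,0,0.12],[-20,25,0],1],[[0,0,0.12],[-10,30,0],1],[[0,0,0.12],[0,30,0],1],[[0,0,0.12],[0,30,0],1],[[0,0,0.12],[0,0,0],1]]';python3 plan.py 614 -71 150 1.85;python3 - <<'E'
from ov import *
im=shot('top'); draw(im,[],(135,235,205,305),8,'p8.png')
E
```

```text
t: 44.92
ee_pos: [449.7, 248.2, 20.8]
orientation: [2.539, 1.85, 0.002]
ft_force: [1.1, -0.4, -1.0]
width: 57.6
t 44.92 pos [449.7199 248.2221  20.845 ] yaw 72.14992715130373 w 57.6 F [ 1.1441 -0.3524 -1.0065]
q [ 0.4812  0.6079  1.9745 -0.0001  0.558  -0.7779]
turn [ 0.0009 -0.0008  0.0009] shift after [-0.5615 -0.365   0.845 ] before [-0.5619 -0.3663  0.8442]
t: 45.75
ee_pos: [448.1, 247.3, 147.1]
orientation: [-2.539, -1.849, 0.006]
ft_force: [1.0, 0.3, -0.6]
width: 88.0
t: 46.58
ee_pos: [446.8, -40.4, 149.3]
orientation: [-3.139, -0.025, -0.006]
ft_force: [0.2, -0.7, -0.1]
width: 88.3
t 46.58 pos [446.8373 -40.4034 149.3243] yaw 0.9168961128161948 w 88.3 F [ 0.2067 -0.6531 -0.1371]
q [-0.1184  0.2938  2.0719  0.0037  0.7721 -0.1371]
turn [-0.002  -0.0041 -0.0163] shift after [166.0878  35.9771  -0.6757] before [166.6531  33.2676  -0.0624]
```

View pics/p8.png

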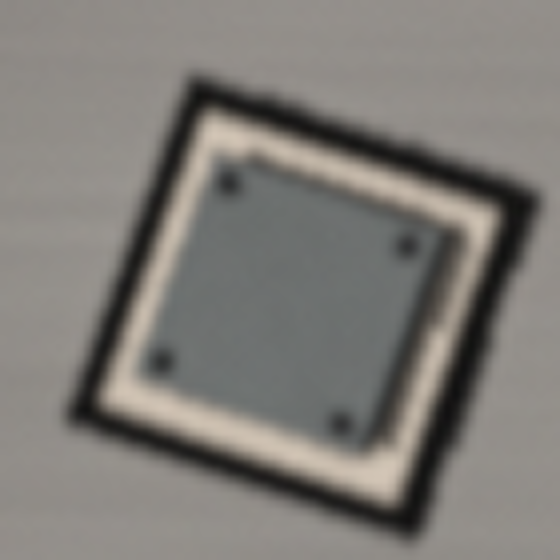

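```bash
python3 -m handwheel '[[[-0.002,-0.004,-0.016],[10,5,0],1],[[0,0,0],[28,5,0],1],[[0,0,0],[36,7,0],1],[[0,0,0],[36,7,0],1],[[0,0,0],[28,6,0],1],[[0,0,0],[18,4,0],1],[[0,0,0],[8,2,0],1],[[0,0,0],[0,0,0],1],[[0,0,0],[0,0,0],1],[[0,0,0],[0,0,0],1]]';python3 plan.py 614 -71 110 1.85;python3 - <<'E'
from ov import *
im=shot('scene'); draw(im,[],(220,190,400,325),4,'k0.png')
for r in ctrl.spot_point(im,'bar_knob')[:2]: print(c2w(im,r['position']),r['score'])
E
```

```text
t: 47.47
ee_pos: [618.0, -65.5, 144.2]
orientation: [-3.139, -0.114, 0.014]
ft_force: [0.1, 0.1, -1.3]
width: 87.9
t 47.47 pos [617.9797 -65.5001 144.2017] yaw 4.171585028077125 w 87.9 F [ 0.1022  0.1121 -1.2922]
q [-0.1245  0.5267  1.6888 -0.0006  0.9351 -0.1969]
turn [-0.0011  0.009   0.0405] shift after [-4.1552  5.3686 34.2017] before [-4.0623  5.2397 34.2328]
[617.82 -74.59  80.27] 0.89
```

View pics/k0.png

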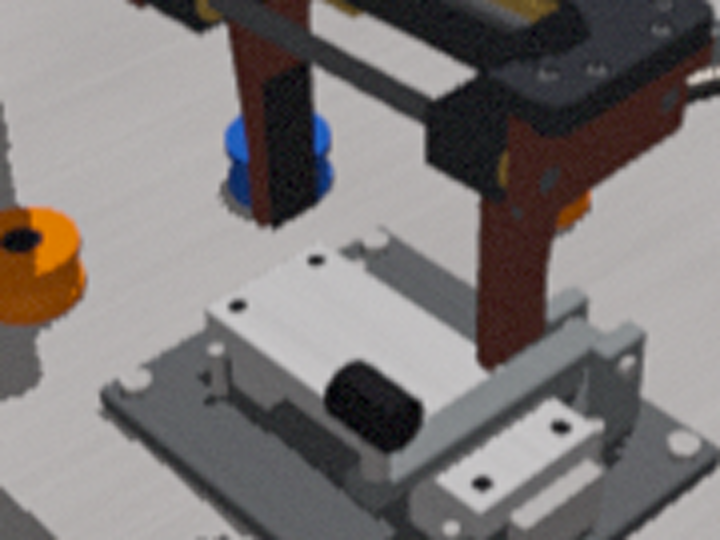

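```bash
python3 - <<'E'
from ov import *
im=shot('scene'); print(p2w(im,[[220+374/4,190+405/4]],82))
E
python3 -m handwheel '[[[-0.001,0.009,0.0405],[0,0,0],1],[[0,0,0],[0,0,0],1],[[0,0,0],[-3.5,6,0],1],[[0,0,0],[0,0,0],1],[[0,0,0],[0,0,12],1],[[0,0,0],[0,0,18],1],[[0,0,0],[0,0,10],1],[[0,0,0],[0,0,0],1],[[0,0,0],[0,0,0],1],[[0,0,0],[0,0,0],1]]';python3 plan.py 614.5 -71.8 72 1.85
```

```text
[[615.77 -69.88  82.  ]]
t: 48.45
ee_pos: [611.1, -72.7, 102.2]
orientation: [-3.141, -0.055, 0.002]
ft_force: [-0.5, 0.1, -0.0]
width: 88.1
t 48.45 pos [611.1484 -72.7376 102.2324] yaw 2.006527682919775 w 88.1 F [-0.5088  0.1191 -0.0356]
q [-0.1378  0.5747  1.7262 -0.0001  0.8418 -0.1727]
turn [-0.0001  0.0011  0.0027] shift after [ 3.3802 -0.8289 30.2324] before [ 3.4166 -0.8164 30.2286]
```

```bash
python3 -m handwheel '[[[0,0.001,0.003],[3,-1.2,0],1],[[0,0,0],[0,0,0],1],[[0,0,0],[0,0,10],1],[[0,0,0],[0,0,10],1],[[0,0,0],[0,0,6],1],[[0,0,0],[0,0,0],1],[[0,0,0],[0,0,0],0.5],[[0,0,0],[0,0,0],0.3],[[0,0,0],[0,0,0],0],[[0,0,0],[0,0,0],0]]';python3 plan.py 614.5 -71.3 72 1.85;python3 - <<'E'
from ov import *
im=shot('scene'); draw(im,[],(220,190,400,325),4,'k1.png')
E
```

```text
t: 49.28
ee_pos: [615.5, -71.3, 74.7]
orientation: [3.141, 0.051, 0.003]
ft_force: [-0.8, 0.7, 0.5]
width: 64.9
t 49.28 pos [615.5267 -71.2548  74.6705] yaw 1.84619892830934 w 64.9 F [-0.8396  0.6776  0.5003]
q [-0.1345  0.6191  1.7268  0.0001  0.7937 -0.1668]
turn [ 0.0002 -0.002  -0.0001] shift after [-1.0277  0.012   2.6705] before [-1.033   0.0115  2.6685]
```

View pics/k1.png

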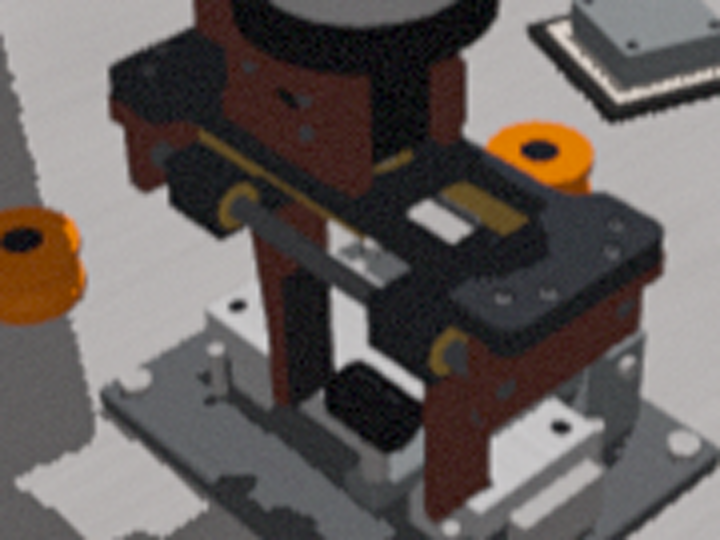

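```bash
python3 -m handwheel '[[[0,0,0],[0,0,1.5],0],[[0,0,0],[0,0,0],0],[[0,0,0],[0,0,0],0],[[0,0,0],[0,0,0],0],[[0,0,0],[0,0,0],0],[[0,0,0],[0,0,0],0],[[0,0,0],[0,0,0],0],[[0,0,0],[0,0,0],0],[[0,0,0],[0,0,0],0],[[0,0,0],[0,0,0],0]]';python3 plan.py 614.5 -71.3 72 1.85
```

```text
t: 50.17
ee_pos: [613.5, -71.4, 73.8]
orientation: [3.141, 0.05, -0.003]
ft_force: [0.5, 0.5, 0.1]
width: 28.0
t 50.17 pos [613.5165 -71.392   73.764 ] yaw 1.839404221885712 w 28.0 F [0.4964 0.4555 0.1006]
q [-0.1349  0.6195  1.7289 -0.0006  0.795  -0.1666]
turn [ 0.0001  0.002  -0.0002] shift after [ 0.986  -0.0602  1.764 ] before [ 0.9894 -0.0606  1.762 ]
```

```bash
python3 -m handwheel '[[[0,0,0],[0,-3.5,-9],0],[[0,0,0],[0,-4.2,-8.7],0],[[0,0,0],[0,-4.9,-8.3],0],[[0,0,0],[0,-5.6,-7.8],0],[[0,0,0],[0,0,0],0],[[0,0,0],[0,0,0],0],[[0,0,0],[0,0,0],0],[[0,0,0],[0,0,0],0],[[0,0,0],[0,0,0],0],[[0,0,0],[0,0,0],0]]';python3 plan.py 614.5 -53.1 107.6 1.85
```

```text
t: 51.0
ee_pos: [612.9, -50.7, 109.2]
orientation: [3.141, 0.052, -0.003]
ft_force: [1.5, 1.8, -3.5]
width: 28.1
t 51.0 pos [612.8783 -50.7065 109.2419] yaw 1.8950852294913403 w 28.1 F [ 1.5232  1.7776 -3.4985]
q [-0.1015  0.5642  1.7246 -0.001   0.8544 -0.134 ]
turn [0.0005 0.0016 0.0008] shift after [1.5436 2.4446 1.6419] before [1.5443 2.445  1.6407]
```

```bash
python3 -m handwheel '[[[0,0,0],[0,-6.5,-7.2],0],[[0,0,0],[0,-7.2,-6.5],0],[[0,0,0],[0,-7.6,-5.9],0],[[0,0,0],[0,-8.2,-5.2],0],[[0,0,0],[0,-8.5,-4.5],0],[[0,0,0],[0,-8.9,-3.7],0],[[0,0,0],[0,-9.2,-2.9],0],[[0,0,0],[0,0,0],0],[[0,0,0],[0,0,0],0],[[0,0,0],[0,0,0],0]]';python3 plan.py 614.5 6.7 147.8 1.85;python3 - <<'E'
from ov import *
im=shot('scene'); draw(im,[],(220,190,400,325),4,'k2.png')
E
```

```text
t: 51.83
ee_pos: [611.1, 9.9, 147.4]
orientation: [3.138, 0.055, -0.001]
ft_force: [3.5, -3.8, -8.4]
width: 27.6
t 51.83 pos [611.07     9.8645 147.4232] yaw 2.0069016621537856 w 27.6 F [ 3.4631 -3.8217 -8.4456]
q [-0.0016  0.506   1.7169 -0.0045  0.9194 -0.0339]
turn [0.0035 0.0009 0.0027] shift after [ 3.326   3.2735 -0.3768] before [ 3.3167  3.2839 -0.3681]
```

View pics/k2.png

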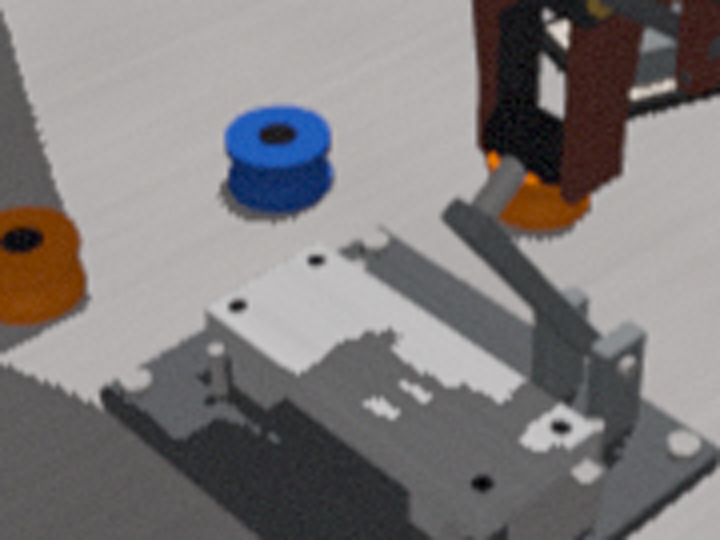

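```bash
python3 -m handwheel '[[[0,0,0],[0,-9.5,-1.7],0],[[0,0,0],[0,-9.6,-0.8],0],[[0,0,0],[0,-9.7,0],0],[[0,0,0],[0,-9.6,0.9],0],[[0,0,0],[0,-9.5,1.7],0],[[0,0,0],[0,-8,2.3],0],[[0,0,0],[0,0,0],0],[[0,0,0],[0,0,0],0],[[0,0,0],[0,0,0],0],[[0,0,0],[0,0,0],0]]';python3 plan.py 613.5 68.6 143.8 1.85;python3 - <<'E'
from ov import *
im=shot('scene'); draw(im,[],(220,170,420,320),4,'k3.png')
E
```

```text
t: 52.72
ee_pos: [609.6, 61.7, 148.7]
orientation: [3.134, 0.047, -0.002]
ft_force: [0.9, -0.0, -3.5]
width: 27.6
t 52.72 pos [609.5528  61.6535 148.6774] yaw 1.727167784528257 w 27.6 F [ 0.9166 -0.032  -3.5486]
q [ 0.0851  0.5067  1.7121 -0.0095  0.9246  0.0607]
turn [ 0.0077  0.0013 -0.0021] shift after [ 4.1694 -6.8154  4.8774] before [ 4.1611 -6.8615  4.8196]
```

View pics/k3.png

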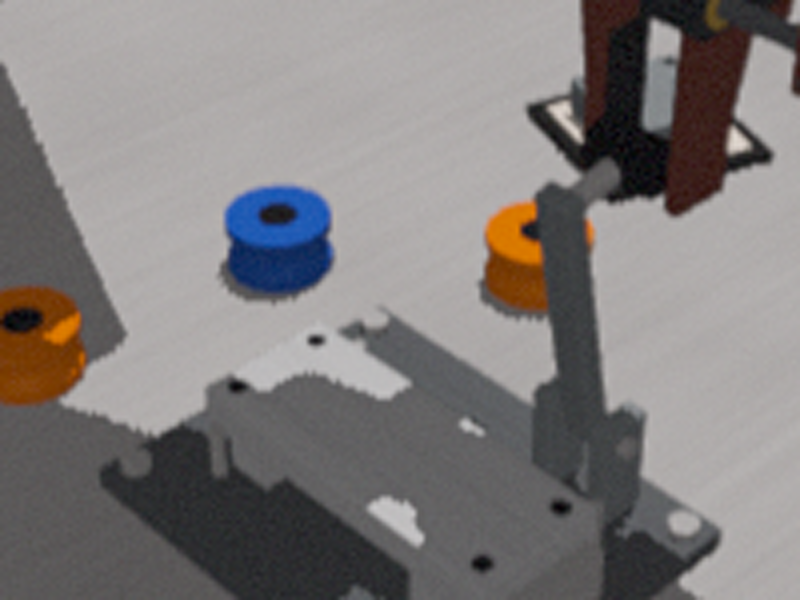

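```bash
python3 -m handwheel '[[[0,0,0],[0,-5,2],0],[[0,0,0],[0,-4,2],0],[[0,0,0],[0,0,0],0],[[0,0,0],[0,0,0],0],[[0,0,0],[0,0,0],0],[[0,0,0],[0,0,0],0.4],[[0,0,0],[0,0,0],0.6],[[0,0,0],[0,0,0],0.6],[[0,0,0],[0,0,0],0.6],[[0,0,0],[0,0,0],0.6]]';python3 plan.py 613.5 68.6 143.8 1.85;python3 -m handwheel '[[[0,0,0],[0,0,-10],0.6],[[0,0,0],[0,0,-25],0.6],[[0,0,0],[0,0,-30],0.6],[[0,0,0],[0,0,-20],0.6],[[0,0,0],[0,0,-10],0.6],[[0,0,0],[0,0,0],1],[[0,0,0],[0,0,0],1],[[0,0,0],[0,0,0],1],[[0,0,0],[0,0,0],1],[[0,0,0],[0,0,0],1]]';python3 - <<'E'
from ov import *
im=shot('scene'); draw(im,[],(220,130,420,320),4,'k4.png')
E
python3 plan.py 550 -23 210 91.85
```

```text
t: 53.6
ee_pos: [609.1, 70.7, 147.2]
orientation: [3.135, 0.043, -0.003]
ft_force: [0.4, 0.4, 0.4]
width: 52.4
t 53.6 pos [609.0777  70.7104 147.2312] yaw 1.5730327516300902 w 52.4 F [0.3535 0.3582 0.4114]
q [ 0.099   0.5095  1.7112 -0.0072  0.9232  0.0759]
turn [ 0.0059  0.0019 -0.0048] shift after [4.3518 2.252  3.4312] before [4.3691 2.2106 3.4361]
t: 54.43
ee_pos: [607.1, 71.5, 245.9]
orientation: [3.136, 0.043, -0.011]
ft_force: [-0.5, 0.1, -0.5]
width: 82.5
t 54.48 pos [606.9659  71.4359 245.6452] yaw 1.5661454176887872 w 86.0 F [-0.8387 -0.0059 -0.4536]
q [ 0.1002  0.3903  1.6435 -0.0056  1.1158  0.0753]
turn [-0.0016  0.0104 -1.5757] shift after [-92.5477 -59.9849  35.6452] before [-59.2536  92.64    36.6151]
```

View pics/k4.png

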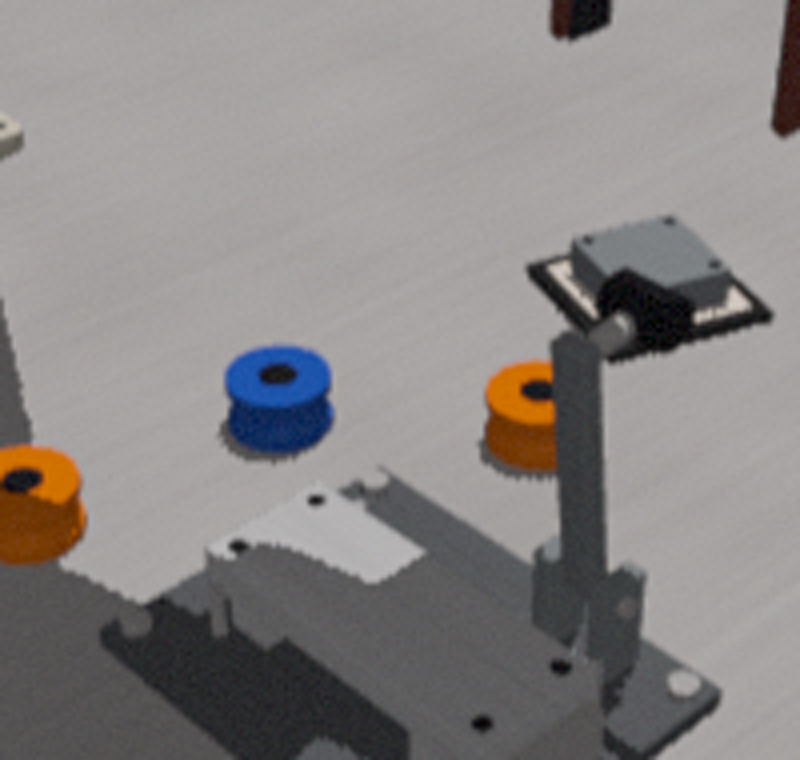

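```bash
python3 -m handwheel '[[[0,0,0.12],[0,0,0],1],[[0,0,0.12],[0,0,0],1],[[0,0,0.12],[0,0,0],1],[[0,0,0.12],[0,0,0],1],[[0,0,0.12],[0,0,0],1],[[0,0,0.12],[0,0,0],1],[[0,0,0.12],[0,0,0],1],[[0,0,0.12],[0,0,0],1],[[0,0,0.12],[0,0,0],1],[[0,0,0.12],[0,0,0],1]]'
python3 -m handwheel '[[[0,0,0.12],[0,0,0],1],[[0,0,0.12],[0,0,0],1],[[0,0,0.1],[0,0,0],1],[[0,0,0],[15,10,0],1],[[0,0,0],[30,20,0],1],[[0,0,0],[30,20,0],1],[[0,0,0],[14,8,0],1],[[0,0,0],[0,0,0],1],[[0,0,0],[0,0,0],1],[[0,0,0],[0,0,0],1]]';python3 plan.py 547.4 -23.2 120 -88.15
```

```text
t: 55.32
ee_pos: [602.3, 70.9, 235.1]
orientation: [2.56, -1.786, -0.025]
ft_force: [0.9, 0.4, -0.6]
width: 88.3
t: 56.15
ee_pos: [538.0, -19.5, 228.5]
orientation: [2.188, -2.208, -0.035]
ft_force: [0.5, -0.0, -0.2]
width: 87.9
t 56.15 pos [538.0261 -19.4773 228.5077] yaw -90.50270340564556 w 87.9 F [ 0.533  -0.0323 -0.1932]
q [-0.0531  0.3169  1.7986 -0.0107  1.0651  1.532 ]
turn [ 0.0395 -0.0068 -0.0412] shift after [  4.0234  -9.2488 108.5077] before [  2.8131 -13.6677 108.0783]
```

```bash
python3 -m handwheel '[[[0.0395,-0.007,-0.041],[0,0,0],1],[[0,0,0],[0,0,0],1],[[0,0,0],[4,-9,0],1],[[0,0,0],[0,0,15],1],[[0,0,0],[0,0,30],1],[[0,0,0],[0,0,30],1],[[0,0,0],[0,0,15],1],[[0,0,0],[0,0,0],1],[[0,0,0],[0,0,0],1],[[0,0,0],[0,0,0],1]]';python3 plan.py 547.4 -23.2 80 -88.15;python3 - <<'E'
from ov import *
im=shot('scene'); draw(im,[],(220,150,420,320),4,'k5.png')
for r in ctrl.spot_point(im,'plate')[:2]: print(c2w(im,r['position']),r['score'])
im=shot('top'); draw(im,[],(250,140,370,280),5,'k6.png')
E
```

```text
t: 56.98
ee_pos: [559.8, -18.3, 136.0]
orientation: [-2.256, 2.182, -0.005]
ft_force: [-0.6, 0.9, -0.5]
width: 87.4
t 56.98 pos [559.8262 -18.3401 135.9899] yaw -88.0856904451267 w 87.4 F [-0.5508  0.8538 -0.4977]
q [-0.054   0.4562  1.8419  0.0001  0.8393  1.4832]
turn [-0.0042 -0.0003  0.0011] shift after [ 4.4562 12.5766 55.9899] before [ 4.427  12.8162 55.9379]
[569.37 -23.91  27.26] 0.7
[613.4   55.47 154.65] 0.23
```

View pics/k5.png

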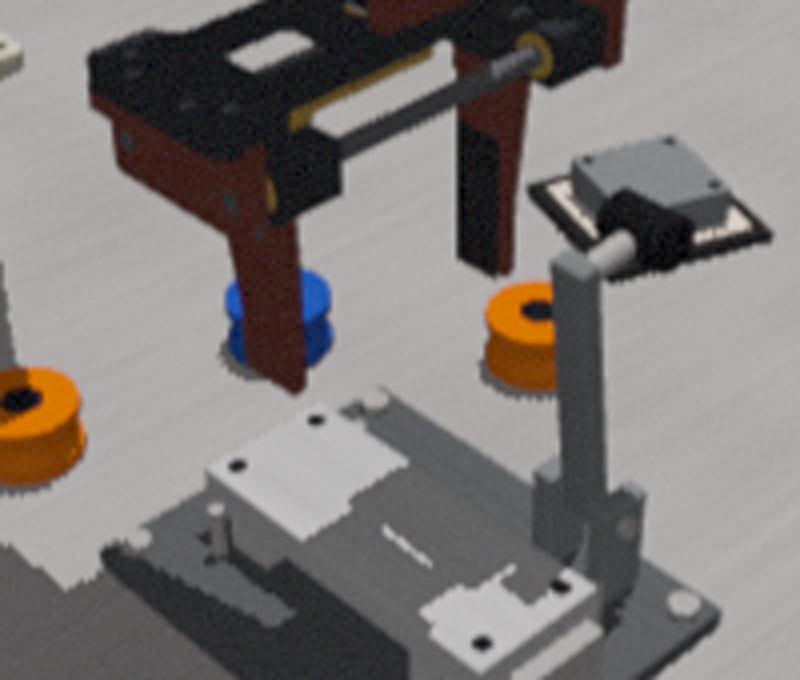

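View pics/k6.png

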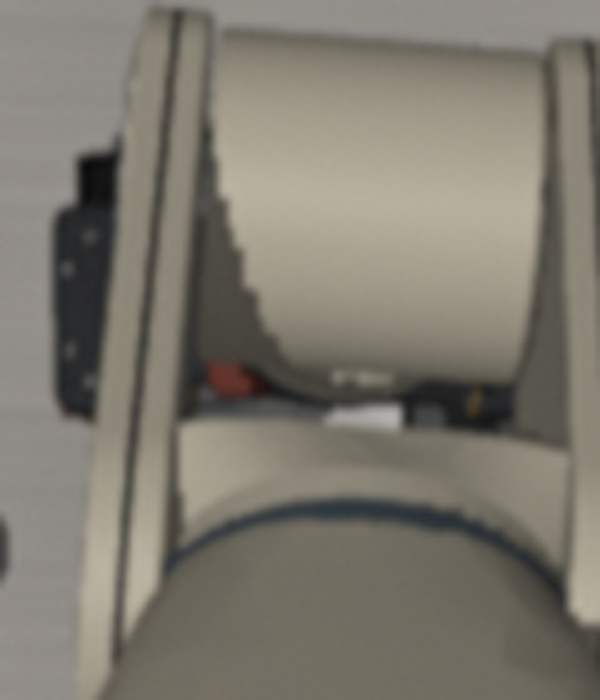

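```bash
python3 -m handwheel '[[[-0.004,0,0.001],[0,0,0],1],[[0,0,0],[0,0,0],1],[[0,0,0],[4.4,14.5,0],1],[[0,0,0],[0,0,0],1],[[0,0,0],[0,0,12],1],[[0,0,0],[0,0,20],1],[[0,0,0],[0,0,12],1],[[0,0,0],[0,0,0],1],[[0,0,0],[0,0,0],1],[[0,0,0],[0,0,0],1]]';python3 plan.py 546 -23.2 37 -88.15
```

```text
t: 57.97
ee_pos: [551.8, -23.4, 95.1]
orientation: [-2.249, 2.18, -0.017]
ft_force: [0.2, 0.0, -0.4]
width: 87.6
t 57.97 pos [551.7987 -23.4174  95.0939] yaw -88.2153825509442 w 87.6 F [ 0.2034  0.0349 -0.3963]
q [-0.0639  0.5082  1.8833 -0.      0.7357  1.4757]
turn [-0.0142 -0.0014 -0.0011] shift after [-0.4044  5.7887 58.0939] before [-0.4783  6.6163 58.005 ]
```

```bash
python3 -m handwheel '[[[-0.014,-0.001,-0.001],[0,0,0],1],[[0,0,0],[0,0,0],1],[[0,0,0],[-0.4,5.8,0],1],[[0,0,0],[0,0,0],1],[[0,0,0],[0,0.5,12],1],[[0,0,0],[0,0.5,16],1],[[0,0,0],[0,0,8],1],[[0,0,0],[0,0,0],1],[[0,0,0],[0,0,0],1],[[0,0,0],[0,0,0],1]]';python3 plan.py 546 -23.2 37 -88.15
```

```text
t: 58.8
ee_pos: [546.3, -23.2, 58.8]
orientation: [-2.255, 2.184, -0.005]
ft_force: [-0.4, 0.8, 1.3]
width: 87.8
t 58.8 pos [546.2904 -23.2052  58.7718] yaw -88.15408751372782 w 87.8 F [-0.384   0.8141  1.3032]
q [-0.064   0.5675  1.8983 -0.0006  0.672   1.475 ]
turn [-0.0037 -0.0007 -0.0001] shift after [-0.0146  0.2901 21.7718] before [-0.0304  0.37   21.7706]
```

```bash
python3 -m handwheel '[[[-0.003,0,0],[0,0,8],1],[[0,0,0],[0,0.3,8],1],[[0,0,0],[0,0,4],1],[[0,0,0],[0,0,0],1],[[0,0,0],[0,0,0],1],[[0,0,0],[0,0,0],0],[[0,0,0],[0,0,0],0],[[0,0,0],[0,0,0],0],[[0,0,0],[0,0,0],0],[[0,0,0],[0,0,0],0]]';python3 plan.py 546 -23.2 37 -88.15
```

```text
t: 59.63
ee_pos: [547.2, -23.3, 38.0]
orientation: [-2.256, 2.184, -0.004]
ft_force: [0.4, -0.1, -4.0]
width: 59.5
t 59.63 pos [547.2219 -23.301   38.0368] yaw -88.15433734312498 w 59.5 F [ 0.3885 -0.1321 -3.9616]
q [-0.0639  0.6052  1.8989 -0.0011  0.6344  1.4756]
turn [-0.0029 -0.001  -0.0001] shift after [-0.1404  1.218   1.0368] before [-0.1413  1.221   1.0331]
```

```bash
python3 -m handwheel '[[[0,0,0],[0,0,0],0],[[0,0,0],[0,0,0],0],[[0,0,0],[0,0,-4],0],[[0,0,0],[0,0,-10],0],[[0,0,0],[0,0,-15],0],[[0,0,0],[0,0,-20],0],[[0,0,0],[0,0,-20],0],[[0,0,0],[0,0,-8],0],[[0,0,0],[0,0,0],0],[[0,0,0],[0,0,0],0]]';python3 plan.py 434 -246 110 -92;python3 - <<'E'
from ov import *
im=shot('scene'); draw(im,[],(200,130,400,290),4,'k7.png')
E
```

```text
t: 60.47
ee_pos: [542.9, -23.0, 118.4]
orientation: [2.254, -2.183, -0.006]
ft_force: [1.2, 0.8, -5.2]
width: 59.8
t 60.47 pos [542.9007 -23.0149 118.4248] yaw -88.15246853172722 w 59.8 F [ 1.1688  0.7951 -5.2439]
q [-0.0639  0.4668  1.8808 -0.001   0.7994  1.4754]
turn [ 0.0055 -0.0004  0.0672] shift after [226.6499 101.0523   8.4248] before [219.3565 115.985    9.1032]
```

View pics/k7.png

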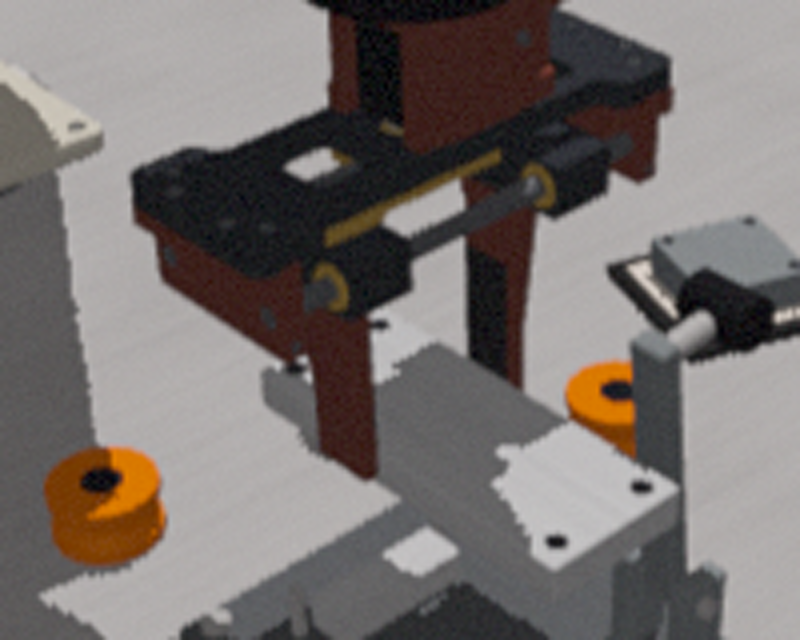

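```bash
python3 -m handwheel '[[[0.005,0,0.034],[0,0,0],0],[[0,0,0.033],[0,0,0],0],[[0,0,0],[14,6,0],0],[[0,0,0],[26,12,0],0],[[0,0,0],[32,14.5,0],0],[[0,0,0],[36,16,0],0],[[0,0,0],[36,16,0],0],[[0,0,0],[32,14.5,0],0],[[0,0,0],[24,11,0],0],[[0,0,0],[14,6,0],0]]';python3 -m handwheel '[[[0,0,0],[6,3,0],0],[[0,0,0],[0,0,0],0],[[0,0,0],[0,0,0],0],[[0,0,0],[0,0,0],0],[[0,0,0],[0,0,0],0],[[0,0,0],[0,0,0],0],[[0,0,0],[0,0,0],0],[[0,0,0],[0,0,0],0],[[0,0,0],[0,0,0],0],[[0,0,0],[0,0,0],0]]';python3 plan.py 434 -245.1 60 -92;python3 - <<'E'
from ov import *
im=shot('scene'); draw(im,[],(60,200,260,380),4,'k8.png')
im=shot('top'); draw(im,[],(380,210,480,340),5,'k9.png')
E
```

```text
t: 61.35
ee_pos: [431.2, -236.2, 108.1]
orientation: [2.184, -2.248, -0.021]
ft_force: [-0.1, -0.0, -4.1]
width: 59.6
t: 62.18
ee_pos: [427.0, -239.5, 104.8]
orientation: [2.185, -2.246, -0.03]
ft_force: [-0.2, -0.5, -5.4]
width: 59.6
t 62.18 pos [ 426.9829 -239.5136  104.812 ] yaw -91.5950979892521 w 59.6 F [-0.1858 -0.4885 -5.3941]
q [-0.5339  0.4333  1.9937 -0.0039  0.7352  1.0676]
turn [0.0193 0.0076 0.0071] shift after [ 5.3381 -7.2077 44.812 ] before [ 5.7336 -8.0319 44.6226]
```

View pics/k8.png

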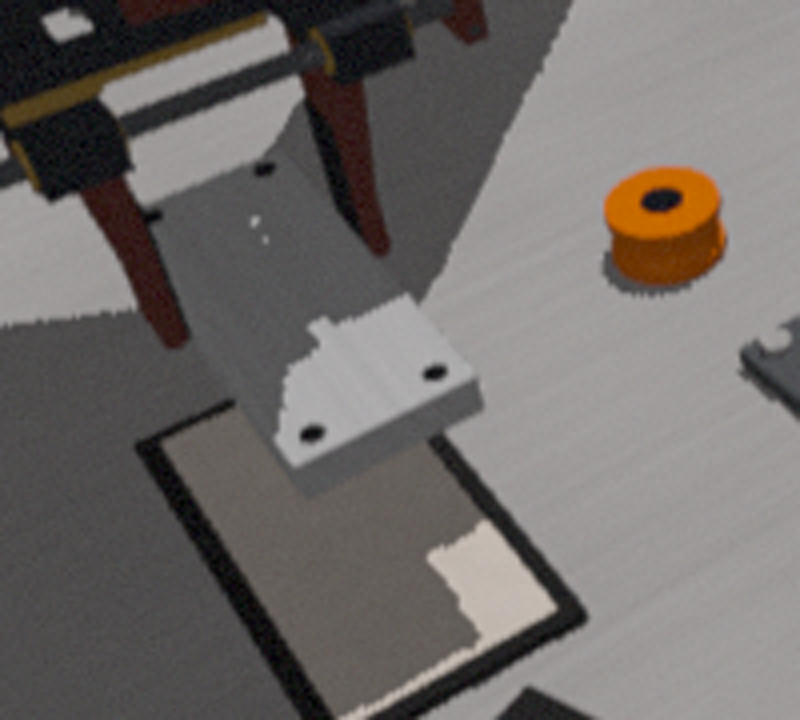

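View pics/k9.png

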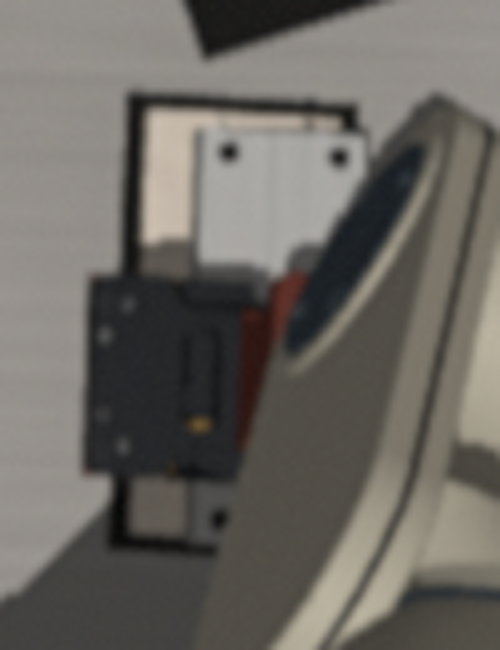

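```bash
python3 -m handwheel '[[[0.019,0.008,0.007],[0,0,0],0],[[0,0,0],[0,0,0],0],[[0,0,0],[5.4,-7.2,0],0],[[0,0,0],[0,0,0],0],[[0,0,0],[0,0,12],0],[[0,0,0],[0,0,18],0],[[0,0,0],[0,0,10],0],[[0,0,0],[0,0,0],0],[[0,0,0],[0,0,0],0],[[0,0,0],[0,0,0],0]]';python3 plan.py 434 -245.1 22 -92
```

```text
t: 63.12
ee_pos: [437.5, -248.3, 64.7]
orientation: [2.182, -2.26, 0.004]
ft_force: [0.4, 0.5, -4.9]
width: 59.6
t 63.12 pos [ 437.533  -248.3186   64.7011] yaw -92.0252644604584 w 59.6 F [ 0.4165  0.5154 -4.8927]
q [-0.5394  0.5142  1.9923 -0.0012  0.6327  1.0677]
turn [-0.0017 -0.0018 -0.0004] shift after [-3.0934  3.6431 42.7011] before [-3.1679  3.7191 42.689 ]
```

```bash
python3 -m handwheel '[[[-0.002,-0.002,0],[0,0,0],0],[[0,0,0],[-3.1,3.5,0],0],[[0,0,0],[0,0,0],0],[[0,0,0],[0,0,9],0],[[0,0,0],[0,0,12],0],[[0,0,0],[0,0,7],0],[[0,0,0],[0,0,0],0],[[0,0,0],[0,0,0],0],[[0,0,0],[0,0,0],0],[[0,0,0],[0,0,0],0]]';python3 plan.py 434 -245.1 22 -92;python3 - <<'E'
from ov import *
im=shot('scene'); draw(im,[],(60,230,260,400),4,'k10.png')
im=shot('top'); draw(im,[],(380,210,480,340),5,'k11.png')
E
```

```text
t: 63.95
ee_pos: [435.4, -245.6, 37.3]
orientation: [-2.181, 2.259, -0.006]
ft_force: [-0.1, 0.6, -5.5]
width: 60.1
t 63.95 pos [ 435.4256 -245.614    37.3214] yaw -92.01581404012502 w 60.1 F [-0.0585  0.5782 -5.5175]
q [-0.5375  0.5635  2.005   0.0003  0.569   1.0682]
turn [-0.0036 -0.0018 -0.0003] shift after [-0.4639  1.4427 15.3214] before [-0.4907  1.4974 15.3153]
```

View pics/k10.png

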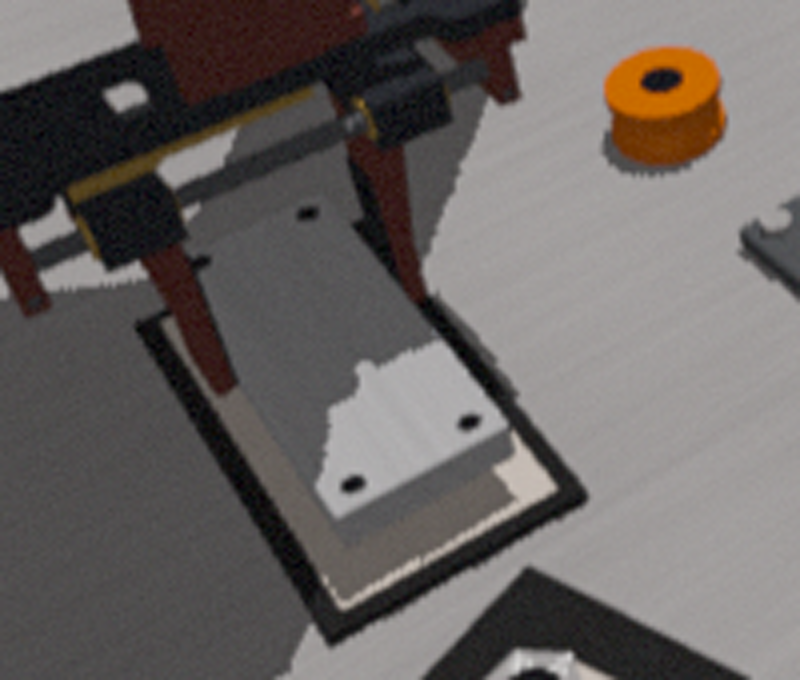

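View pics/k11.png

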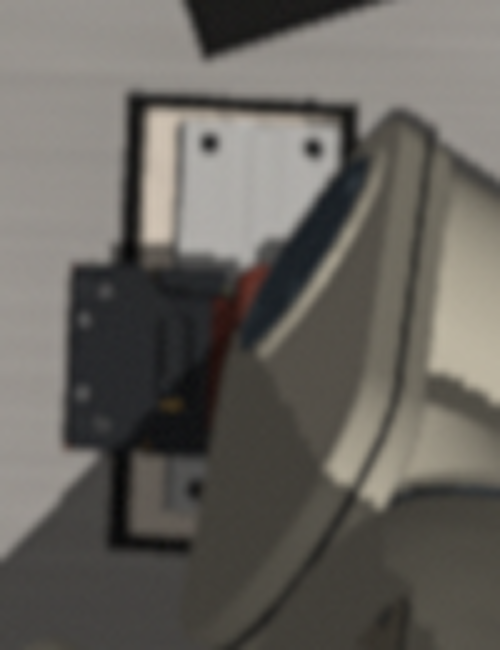

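Run:
```python
from ov import *
im=shot('top'); f=lambda p:[380+(p[0]+.5)/5-.5,210+(p[1]+.5)/5-.5]
w=p2w(im,[f(p) for p in [(209,144),(313,147),(195,489)]],39.3); print(w,(w[1]+w[2])/2,np.degrees(np.arctan2(*(w[0]-w[2])[[1,0]])))
im=shot('scene'); f=lambda p:[60+(p[0]+.5)/4-.5,230+(p[1]+.5)/4-.5]
w=p2w(im,[f(p) for p in [(469,422),(352,484),(200,262),(307,214)]],39.3); print(w,w.mean(0))
m=p2w(im,[f(p) for p in [(585,496),(335,640),(140,323)]],6);print('mat',m,(m[0]+m[2])/2)
```

```text
[[ 522.04 -228.47   39.3 ]
 [ 521.74 -268.57   39.3 ]
 [ 390.58 -223.7    39.3 ]] [ 456.16 -246.14   39.3 ] -2.080310174506907
[[ 523.59 -227.4    39.3 ]
 [ 522.02 -267.41   39.3 ]
 [ 390.15 -262.46   39.3 ]
 [ 391.78 -222.82   39.3 ]] [ 456.89 -245.02   39.3 ]
mat [[ 548.31 -204.71    6.  ]
 [ 545.41 -292.41    6.  ]
 [ 366.57 -284.92    6.  ]] [ 457.44 -244.81    6.  ]
```

```bash
python3 -m handwheel '[[[-0.003,-0.002,0],[0,1,0],0],[[0,0,0],[0,0,0],0],[[0,0,0],[0,0,5],0],[[0,0,0],[0,0,5],0],[[0,0,0],[0,0,2],0],[[0,0,0],[0,0,0],0],[[0,0,0],[0,0,0],0],[[0,0,0],[0,0,0],0],[[0,0,0],[0,0,0],0],[[0,0,0],[0,0,0],0]]';python3 plan.py 434.2 -245.4 20 -92
```

```text
t: 64.98
ee_pos: [434.7, -245.8, 24.4]
orientation: [-2.181, 2.26, -0.001]
ft_force: [0.6, 0.8, -5.8]
width: 59.9
t 64.98 pos [ 434.6737 -245.8114   24.3749] yaw -92.01716436023342 w 59.9 F [ 0.6345  0.8258 -5.7505]
q [-0.5388  0.5893  2.0055  0.001   0.5458  1.0664]
turn [-0.0012 -0.0001 -0.0003] shift after [-0.3946  0.4877  4.3749] before [-0.3948  0.4929  4.3743]
```

```bash
python3 -m handwheel '[[[0,0,0],[-0.3,0.8,2],0],[[0,0,0],[0,0,1.5],0],[[0,0,0],[0,0,1.5],0],[[0,0,0],[0,0,1],0],[[0,0,0],[0,0,0],0],[[0,0,0],[0,0,0],0],[[0,0,0],[0,0,0],0],[[0,0,0],[0,0,0],0],[[0,0,0],[0,0,0],0],[[0,0,0],[0,0,0],0]]';python3 plan.py 434.2 -245.4 20 -92
```

```text
t: 65.82
ee_pos: [434.5, -245.8, 20.1]
orientation: [-2.181, 2.259, -0.004]
ft_force: [-0.0, -0.1, -3.9]
width: 59.4
t 65.82 pos [ 434.5029 -245.821    20.1017] yaw -92.01474629678258 w 59.4 F [-0.0479 -0.1487 -3.9002]
q [-0.539   0.5972  2.0073  0.001   0.534   1.0661]
turn [-0.0029 -0.001  -0.0003] shift after [-0.4102  0.3174  0.1017] before [-0.4102  0.3178  0.1004]
```

```bash
python3 -m handwheel '[[[0,0,0],[0,0,1],0],[[0,0,0],[0,0,1],0],[[0,0,0],[0,0,1],0],[[0,0,0],[0,0,1],0],[[0,0,0],[0,0,0],0],[[0,0,0],[0,0,0],0],[[0,0,0],[0,0,0],0],[[0,0,0],[0,0,0],0],[[0,0,0],[0,0,0],0],[[0,0,0],[0,0,0],0]]';python3 plan.py 434.2 -245.4 20 -92
```

```text
t: 66.65
ee_pos: [434.6, -245.9, 20.0]
orientation: [-2.181, 2.259, -0.005]
ft_force: [-1.4, 1.5, 2.0]
width: 59.4
t 66.65 pos [ 434.6285 -245.9322   19.998 ] yaw -92.00997005117539 w 59.4 F [-1.4033  1.5296  1.9606]
q [-0.539   0.5975  2.007   0.0009  0.5339  1.0661]
turn [-0.003  -0.0011 -0.0002] shift after [-0.517   0.4469 -0.002 ] before [-0.5169  0.4469 -0.0039]
```

Contact. I release, rise and back the arm away, then check everything.

```bash
python3 -m handwheel '[[[0,0,0],[0,0,0],1],[[0,0,0],[0,0,0],1],[[0,0,0],[0,0,0],1],[[0,0,0],[0,0,0],1],[[0,0,0],[0,0,-10],1],[[0,0,0],[0,0,-30],1],[[0,0,0],[0,0,-30],1],[[0,0,0],[0,0,-30],1],[[0,0,0],[0,0,-30],1],[[0,0,0],[0,0,-30],1]]';python3 -m handwheel '[[[0,0,0],[0,0,-10],1],[[0,0,0],[0,0,0],1],[[0,0,0],[35,5,0],1],[[0,0,0],[35,5,0],1],[[0,0,0],[35,5,0],1],[[0,0,0],[35,5,0],1],[[0,0,0],[35,5,0],1],[[0,0,0],[35,5,0],1],[[0,0,0],[0,0,0],1],[[0,0,0],[0,0,0],1]]';python3 - <<'E'
from ov import *
im=shot('scene','f0.png'); im=shot('top','f1.png'); draw(im,[],(380,150,490,340),4,'f2.png')
E
```

```text
t: 67.48
ee_pos: [431.4, -244.1, 183.9]
orientation: [2.181, -2.259, -0.011]
ft_force: [0.8, -0.5, -0.1]
width: 87.8
t: 68.32
ee_pos: [394.4, -461.2, 201.9]
orientation: [-2.185, 2.253, -0.009]
ft_force: [-0.2, 0.6, -0.7]
width: 88.1
```

View pics/f0.png

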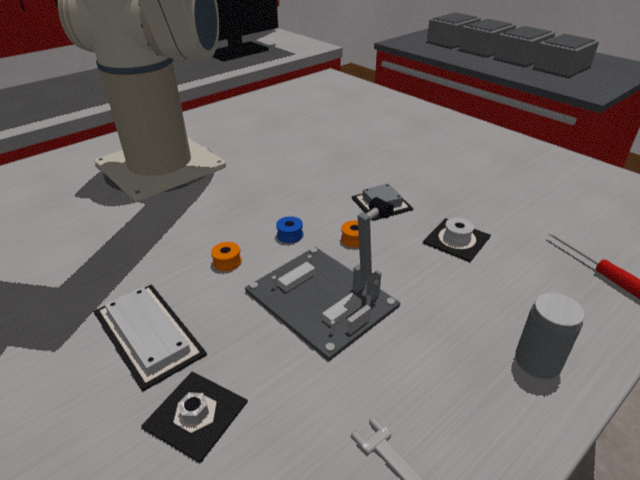

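View pics/f2.png

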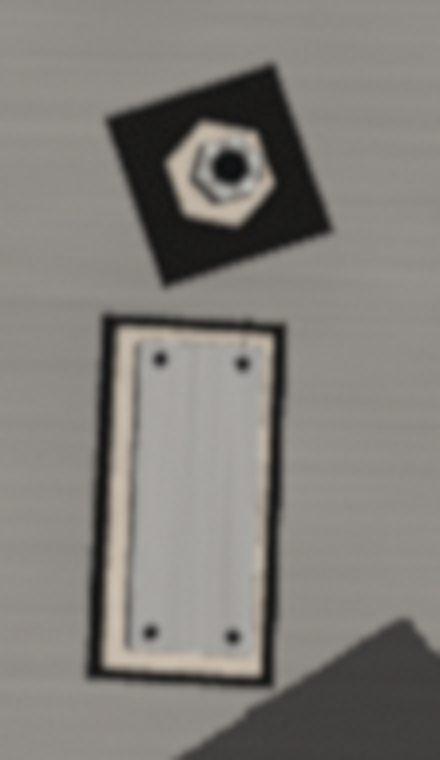

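View pics/f1.png

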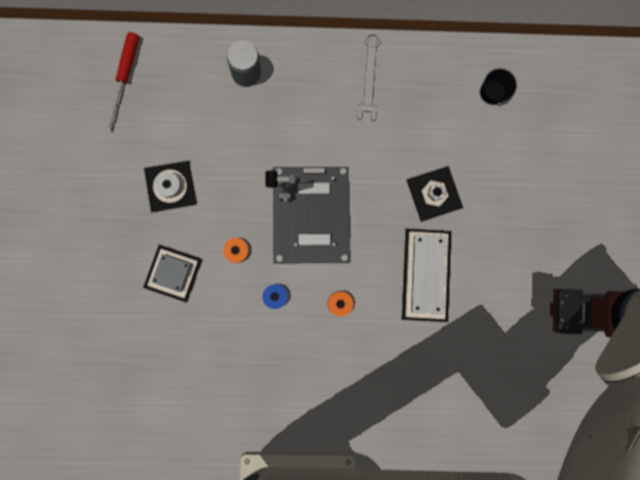

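Run:
```python
from ov import *
im=shot('top'); f=lambda p:[380+(p[0]+.5)/4-.5,150+(p[1]+.5)/4-.5]
w=p2w(im,[f(p) for p in [(160,358),(243,364),(233,637),(150,633)]],22); d=w[0]+w[1]-w[2]-w[3];print('plate',w.mean(0),np.degrees(np.arctan2(d[1],d[0])))
for c in ([(104,316),(285,326),(272,685),(88,677)],[(115,330),(271,338),(262,676),(100,666)]):
    w=p2w(im,[f(p) for p in c],6); d=w[0]+w[1]-w[2]-w[3];print('mat',w.mean(0),np.degrees(np.arctan2(d[1],d[0])))
print('nut',p2w(im,[f((230,167))],24), 'hexmat',p2w(im,[f(p) for p in [(107,119),(273,64),(332,230),(166,285)]],6).mean(0))
c=max(cv2.findContours(((np.asarray(im['pixels']).max(2)<45)).astype(np.uint8)[160:210,140:200],cv2.RETR_LIST,cv2.CHAIN_APPROX_NONE)[0],key=cv2.contourArea)
print('mat round',cv2.minAreaRect(p2w(im,c.reshape(-1,2)+[140,160],6)[:,:2].astype(np.float32)),'pulley bore',p2w(im,[[135+253.5/8-.5,150+272.5/8-.5]],32))
for n in ['bar_knob']:
    for r in ctrl.spot_point(im,n)[:2]: print(n,c2w(im,r['position']),r['score'])
im=shot('scene')
for r in ctrl.spot_point(im,'bar_knob')[:2]: print(c2w(im,r['position']),r['score'])
draw(im,[],(330,180,400,320),5,'f3.png')
```

```text
plate [ 454.79 -246.75   22.  ] -1.9112242144690765
mat [ 453.89 -245.82    6.  ] -2.111325645880024
mat [ 453.09 -245.68    6.  ] -1.8424832595844847
nut [[ 616.14 -262.2    24.  ]] hexmat [ 615.33 -261.28    6.  ]
mat round ((617.3862915039062, 259.76214599609375), (85.20622253417969, 86.99078369140625), 11.098322868347168) pulley bore [[617.58 262.09  32.  ]]
bar_knob [613.18  57.15 155.46] 0.56
[612.02  55.9  154.41] 0.8
```

View pics/f3.png

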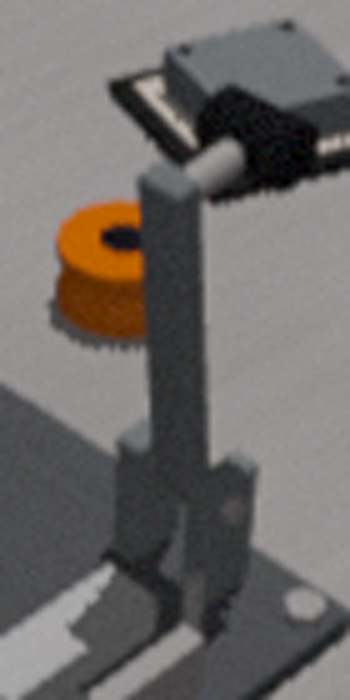

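Run:
```python
from ov import *
im=shot('scene')
y=np.radians(1.85); ex=np.array([np.cos(y),np.sin(y),0]); ey=np.array([-np.sin(y),np.cos(y),0])
kn=np.array([613.5,-71.3,82]); H=kn+105*ey-[0,0,35]
P=[]
for th,c in ((80,(0,0,255)),(85,(0,255,255)),(90,(0,255,0)),(95,(255,0,0))):
    t=np.radians(th)
    def pt(a,b): return H+ey*(a*np.cos(t)+b*np.sin(t))+np.array([0,0,1])*(-a*np.sin(t)+b*np.cos(t))
    K=pt(-105,35); print(th,K,w2p(im,K))
    # bar ends: bar centreline at b=+2..; top end a=-105-8
    P.append((np.array([pt(-5,0)+8*ex,pt(-110,0)+8*ex]),c))
    P.append((ngon(0,0,0,11,0,3)*0+K,c))
draw(im,P,(330,180,400,320),5,'f4.png')
im=shot('top')
for th in (80,85,90,95):
    t=np.radians(th); K=H+ey*(-105*np.cos(t)+35*np.sin(t))+np.array([0,0,1])*(105*np.sin(t)+35*np.cos(t)); print(th,w2p(im,K))
draw(im,[],(250,150,330,220),8,'f5.png')
```

```text
80 [609.59  49.87 156.48] [[376.1  207.79]]
85 [609.28  59.35 154.65] [[380.6  206.25]]
90 [608.98  68.63 152.  ] [[384.88 205.29]]
95 [608.69  77.64 148.55] [[388.91 204.9 ]]
80 [[275.51 178.93]]
85 [[270.04 179.16]]
90 [[264.72 179.47]]
95 [[259.59 179.86]]
```

View pics/f4.png

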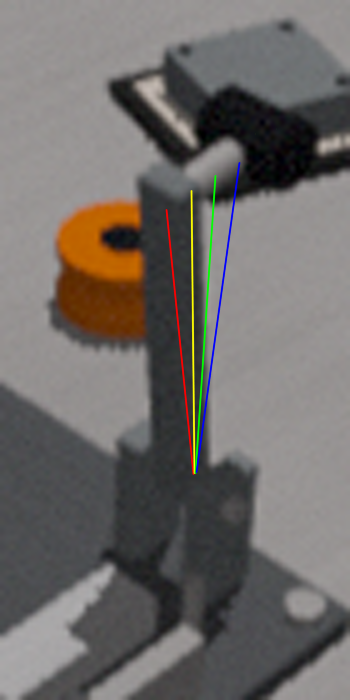

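View pics/f5.png

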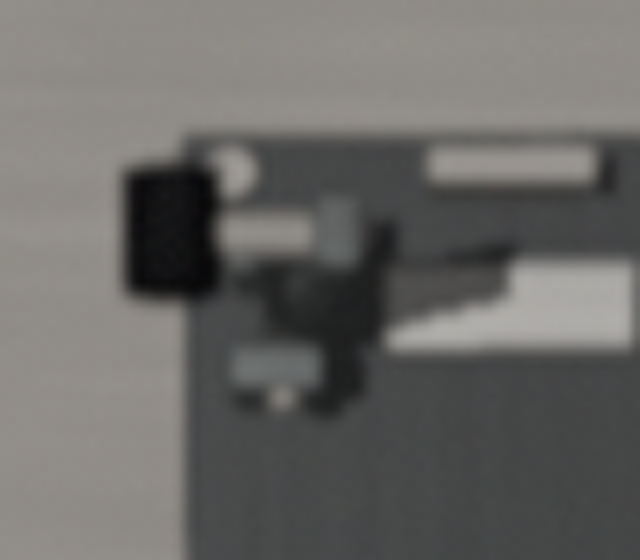

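```bash
python3 -c "
from workcell import ctrl
o=ctrl.get_obs();print(o['t'],o['qvel']);print(ctrl.close_job())"
```

```text
68.7167 [-0.00291407 -0.00012401 -0.00407752 -0.00066959 -0.0007374  -0.00159139]
the job is handed in; nothing more can be done
None
```

The job is done and handed in at 68.7 s. The nut, pulley and flange are on their silhouettes, the hold-down bar is up, and the base plate is on the long mat. The robot was clear of everything at the end.

Last checks, all from the camera pictures:

| Part | Offset from the middle of its silhouette | Alignment |
|---|---|---|
| Nut | about 1 mm | not required |
| Pulley | about 1 to 2 mm | not required |
| Flange | about 1 mm, judged by eye after the shift | about 1° |
| Base plate | about 1.5 mm | about 0.3° |

- **Second tries:** I regripped the nut to move it about 3 mm. I also recentred the flange by about 2 mm. Both were done before I touched the bar.
- **Bar angle:** the gripper's position when it let go suggested about 90°, but both cameras show about 84° (about 1.47 rad), so the knob probably slipped a little in the pads. I took that as about upright and left it.
- **Stack height:** the stack stood about 2 to 3 mm lower than I first estimated. I set each part down by the contact force I measured.
- **Forces:** the largest force I saw was about 18 N, while pressing the nut down to confirm contact. The blue and orange look-alikes were not touched.

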